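# Build the clay pot display on the cork trivet

## Robot

A 6-joint arm with a two-finger parallel gripper is mounted at the origin on the work surface. World frame = base frame: x ahead of the robot, y to its left, z up, the work surface at z = 0. Lengths are in m, angles in rad, forces in N, time in s.
With the tool pointing down it reaches from about 0.425 to 0.95 m from the base axis. Payload 3.5 kg.
Tool frame: the origin (TCP) lies at the very end of the fingers, on their centre line; the grasp point (between the pads) lies 19 mm behind it; z points along the fingers, y is the line along which they close (so a half turn about z gives the same grasp; the last joint's range is limited). The gripper opens to 85 mm and grips with 20 to 120 N. Pads are 22 mm wide; open, the fingers measure 114 mm over their backs; the gripper's body (76 mm by 85 mm) begins 54 mm behind the grasp point. The pads swing forward as they close: fully open they stand 13 mm farther back than shut.
Start: joints at [0.963, 0.286, 1.577, -0, 1.279, -0.15], TCP at [0.298, 0.605, 0.231] pointing down, gripper open.
Joint ranges: [-2.77, 2.77], [-0.9, 2.22], [0.21, 2.48], [-1.53, 4.67], [0.24, 2.81], [-2.84, 2.84]. Speed limits (rad/s): [2.79, 2.79, 3.14, 3.14, 3.14, 3.14].

## Interface

Orientations are given as a unit quaternion [x, y, z, w].
In Python, from plant import ctrl, optics, sign_off gives the robot as it stands.
- The arm moves only by the shell command python3 -m creep 'ROWS' [FORCE]. ROWS is JSON, a list of rows, each an object of numbers: "x", "y", "z": the shift along the tool's x, y, z in mm; "rx", "ry", "rz": the turn, a rotation vector about the tool's x, y, z in degrees; "grip": the opening, from 0 (shut) to 1 (fully open). In form: [{"x": .., "y": .., "z": .., "rx": .., "ry": .., "rz": .., "grip": ..}, ...]. A call has exactly 10 rows; each row shifts and turns the commanded pose from where the row before left it, along the tool's axes as they then stand; what a row does not reach is not made up. A row lasts 1/12 s, in which the tool goes at most 41.7 mm and 7.16 degrees, less where a joint would pass 70% of its speed; a pose out of reach is approached as far as the arm can. A call with a gripper value outside its range is refused whole. The fingers move at their own pace and stop on an object; FORCE is the grip in N (left out, the last holds). Time passes only in rows, so rows that do not move let the fingers close, or fill a call up. It gives the time, the measured TCP pose, the force, the opening and the grip force at its end, in the units of the state.
- ctrl.get_state(): the state, without advancing time (a new reading comes with each control period).
- optics.read_camera(name): name is "scene" or "top" or "wrist"; returns a dict with "color" (384x512x3 uint8, blue, green, red), "K" (3x3 intrinsics, pixels), "D" ([k1, k2, p1, p2, k3] as OpenCV has them; the pictures are not rectified), "R" (3x3) and "t" (3): a world point X has camera coordinates R X + t. Camera axes: x right, y down, z forward; pixel columns grow to the right and rows downward; lengths in m; the calibration is good to about 2 mm. A picture is of the moment at which its call begins. There is no depth.
- sign_off(): hands the job in; it is judged then, once.
The state is a dict: "time": time; "qpos": joint angles; "dq": joint speeds; "joint_efforts": joint torques, N m; "eef_pos": TCP position; "tcp_rot": TCP orientation; "contact_force": force on the tool from outside, world axes, zero at the start; "wrist_torque": the same for the moment, N m; "opening": opening from 0.0 (shut) to 1.0 (fully open); "finger_force": force on a finger pad.
Only numpy, scipy, OpenCV 4.12 (cv2) and the standard library are available. Lean on these libraries where they do the work, as an engineer would, in place of code of your own. Each camera call takes 0.05 s, during which the arm holds its last target. There are 200 camera calls.

## Task

Build the console's little display on the round cork trivet, from the bottom up: first the square wooden plinth flat in the middle of the trivet, then the black-and-cream sgraffito pot upright in the middle of the plinth, then the terracotta lid seated in the pot's mouth, and last the green turtle on its feet in the middle of the lid. Set each piece down gently rather than dropping it, and leave the blue bottle and the plain terracotta pot where they stand.

Things in the scene. Friction and masses are not known exactly. Their poses are not given: they have to be found in the camera images.
- cork_trivet: Round cork trivet, fixed to the console, diameter 100, 8 thick. The place for the display. Origin at the centre of its underside, z up; its top is 8 above the origin. Sizes in mm.
- plinth: Loose pale wooden plinth block with a dark line round its sides, 60 x 60 square and 28 high, about 90 g. Origin at the centre of its underside, z up, x and y square to its sides; its top is 28 above the origin. Sizes in mm.
- sgraffito_pot: Loose small open clay pot, black with cream scratched zigzags and a cream rim, 56 high, about 130 g. Round: foot diameter 44, straight belly of diameter 56 from 12 to 40 above the origin, neck 47 at 50, rim 49 at 56; the mouth is 39 wide inside at the neck. Origin at the centre of its underside, z up. Sizes in mm.
- pot_lid: Loose round terracotta lid with a flat top marked by a thin black ring, about 60 g. It lies right way up: underneath a plug of diameter 32 (tapered at its foot), 8 high, that fits into the sgraffito pot's mouth with 3.5 to spare all round; above it a disc of diameter 54, from 8 to 20 above the origin. Origin at the centre of the plug's underside, z up. Seated, its origin is 48 above the pot's origin, the disc resting on the rim. Sizes in mm.
- turtle: Loose green ceramic turtle figurine standing on four feet, about 70 g, 34 high. Origin on the table plane under the centre of the shell, z up, x towards its head. The shell is round, diameter 42 with a straight side from 7 to 22 above the origin, domed above; the head reaches 41 in front and the tail 30 behind; the feet (diameter 11, 9 high) are at 19.5 fore and aft and 12.5 to each side, so the shell's left and right sides are free to grip across y. Sizes in mm.
- blue_coaster: Round blue glazed tile coaster with a white ring, fixed, diameter 90, 8 thick. Not part of the display. Origin at the centre of its underside. Sizes in mm.
- plain_pot: Loose plain terracotta pot, undecorated and without a lid, diameter 66, 70 high. Not part of the display; leave it standing where it is. Origin at the centre of its underside. Sizes in mm.
- blue_bottle: Loose blue glass bottle with a cork, diameter 66, 168 high over the cork. Leave it standing where it is. Origin at the centre of its underside. Sizes in mm.
There are look-alikes about, which are no part of the job. Of the things shaped like the plinth, the wooden one is meant. There is more than one size of the cork_trivet; the job needs the larger.

How it is judged:
By the outcome, as a careful person would: the job done as asked, in the order asked, and still so for the second after the job is handed in, with the robot touching nothing.
It also fails if it takes over 136 s, if anything falls off the work surface, if the arm or the gripper's body presses on something with over 40 N, if the wrist force passes 120 N, or if a joint passes its speed limit or range.

## Working session

There is one attempt and no reset: what is moved stays moved. The work goes in short steps, Python scripts to look and compute and a shell command to move; the robot and the scene stay as the last step left them, time stands still between calls to the robot, and variables do not carry over. Pictures are saved under pics/ and viewed, at most 14 in all, crops included, and the job is handed in when it is done.

```bash
ls; mkdir -p pics; cat > h.py <<'E'
import numpy as np, cv2, json
from plant import ctrl, optics
def shot(n,f=None):
    c=optics.read_camera(n); c={k:np.array(v) for k,v in c.items()}
    if f: cv2.imwrite('pics/'+f,c['color'])
    np.savez('/tmp/'+n+'.npz',**c); return c
def load(n): return dict(np.load('/tmp/'+n+'.npz'))
def ray(c,uv):
    p=cv2.undistortPoints(np.array([[uv]],float),c['K'],c['D'])[0,0]
    d=c['R'].T@np.array([p[0],p[1],1]); return -c['R'].T@c['t'], d
def onz(c,uv,z):
    o,d=ray(c,uv); return o+d*(z-o[2])/d[2]
def proj(c,X):
    return cv2.projectPoints(np.array(X,float).reshape(-1,1,3),cv2.Rodrigues(c['R'])[0],c['t'],c['K'],c['D'])[0][:,0]
E
python3 - <<'E'
from h import *
a=shot('scene','scene.png');b=shot('top','top.png')
for c in(a,b): print(-c['R'].T@c['t'],c['R'][2],c['K'][0,0])
w=shot('wrist','w0.png'); print(-w['R'].T@w['t'],w['R'],w['K'][0,0],w['D'])
s=ctrl.get_state();print(s)
E
```

```text
pics
[ 0.90876203 -0.49017785  0.95227975] [-0.33911977  0.44468518 -0.82900716] 373.61344110669546
[0.29911332 0.02605831 1.21962722] [ 1.81600809e-01  5.23204793e-04 -9.83372194e-01] 387.876872254697
[0.23163462 0.63809161 0.37174344] [[ 0.44209879  0.89696146 -0.00296473]
 [ 0.85796077 -0.42190721  0.29308295]
 [ 0.26163327 -0.13211524 -0.95608242]] 321.1341764396175 [-0.08706195  0.          0.          0.          0.        ]
{'time': 0.15, 'qpos': array([ 9.62972635e-01,  2.87041028e-01,  1.57788246e+00, -2.59738734e-06,
        1.27860708e+00, -1.50012528e-01]), 'dq': array([ 0.00077596, -0.00122757, -0.00488013,  0.00121084,  0.00098155,
        0.00077401]), 'joint_efforts': array([ 9.02249885e-04, -4.06602395e+01, -2.93140823e+01, -1.15664739e-04,
        3.94059636e-03,  3.19462038e-05]), 'eef_pos': array([0.29801541, 0.6050583 , 0.23018975]), 'tcp_rot': array([ 2.26911317e-01,  9.73914943e-01, -9.00685985e-04, -3.57277819e-04]), 'contact_force': array([-0.07995993, -0.15172469,  0.53602658]), 'wrist_torque': array([0.01473904, 0.04744952, 0.02193431]), 'finger_force': 0.0, 'opening': 0.9989611805238959}
```

View pics/scene.png

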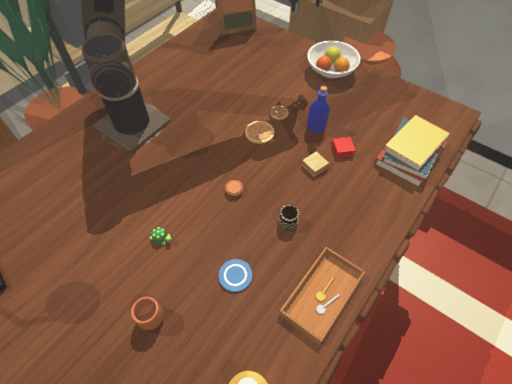

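View pics/top.png

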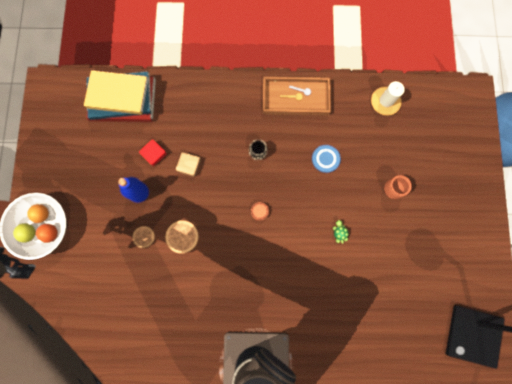

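The scene view shows the wooden block at (316,164), the red block at (344,148), the large trivet at (260,132), the small trivet at (279,113), the black pot at (289,216), the lid at (234,188) and the turtle at (160,237). In the top view these are the wooden block (188,163), red block (152,152), large trivet (182,237), small trivet (143,237), pot (258,149), lid (260,211) and turtle (341,232).

Look-alikes:
- **Plinth:** wooden (188,163) or red (152,152). The wooden one is meant.
- **Trivet:** large (182,237) or small (143,237). The larger is meant.
- **Pot:** sgraffito (258,149) or plain terracotta (398,187). The sgraffito one is meant.
- **Blue coaster:** (326,158), not part of the display.

```bash
cat > m.py <<'E'
from h import *
def seg(c,box,fn,name,zs):
    x0,y0,x1,y1=box; im=c['color'][y0:y1,x0:x1]; hsv=cv2.cvtColor(im,cv2.COLOR_BGR2HSV).astype(int)
    m=fn(hsv).astype(np.uint8); m=cv2.morphologyEx(m,cv2.MORPH_CLOSE,np.ones((3,3)))
    cs=cv2.findContours(m,cv2.RETR_EXTERNAL,cv2.CHAIN_APPROX_NONE)[0]
    k=max(cs,key=cv2.contourArea); k=k+np.array([x0,y0])
    r=cv2.minAreaRect(k); hull=cv2.convexHull(k)[:,0]
    P=np.array([onz(c,p,zs)[:2] for p in hull])
    (cx,cy),wh,an=cv2.minAreaRect((P*1000).astype(np.float32)); e=cv2.fitEllipse((P*1000).astype(np.float32)) if len(P)>5 else None
    print(name,'px',np.round(r[0],1),'rect mm',np.round([cx,cy],1),np.round(wh,1),round(an,1),'ell',e and np.round(e[0]+e[1],1))
    return k
E
python3 - <<'E'
from m import *
c=load('top')
for nm,p in [('block',(188,163)),('lid',(260,211)),('pot',(258,149)),('turtle',(341,232)),('triv',(182,237)),('bg',(220,190))]:
    print(nm,cv2.cvtColor(c['color'][p[1]-1:p[1]+2,p[0]-1:p[0]+2],cv2.COLOR_BGR2HSV)[1].tolist())
seg(c,(172,145,208,182),lambda h:(h[...,2]>130)&(h[...,0]>14),'block',.028)
seg(c,(245,195,276,228),lambda h:(h[...,1]>120)&(h[...,2]>120),'lid',.02)
seg(c,(325,215,358,250),lambda h:(h[...,0]>30)&(h[...,1]>100)&(h[...,2]>50),'turtle',.015)
seg(c,(160,215,205,258),lambda h:(h[...,2]>110),'triv',.008)
seg(c,(130,222,159,252),lambda h:(h[...,2]>100),'small',.008)
i=cv2.resize(c['color'][130:260,120:360],None,fx=3.3,fy=3.3,interpolation=cv2.INTER_CUBIC);cv2.imwrite('pics/c1.png',i)
E
```

```text
block [[23, 82, 253], [23, 81, 253], [23, 81, 253]]
lid [[13, 133, 252], [13, 137, 252], [13, 138, 252]]
pot [[158, 64, 16], [174, 85, 15], [175, 70, 22]]
turtle [[61, 109, 211], [48, 112, 229], [43, 120, 232]]
triv [[13, 132, 176], [14, 136, 171], [13, 139, 167]]
bg [[10, 159, 135], [9, 156, 132], [9, 156, 134]]
block px [187.5 163.5] rect mm [607.3 225.3] [62.6 65.3] 73.4 ell [606.1 225.8  73.8  77.8]
lid px [260. 211.] rect mm [461.2  -6.3] [100.6  94.2] 1.1 ell None
turtle px [339.9 231.3] rect mm [ 402.4 -257.4] [66.1 45.1] 7.0 ell [ 400.4 -256.1   46.5   69.9]
triv px [182.  237.5] rect mm [375.4 234.4] [120.8 137.8] 1.1 ell [322.9 233.8 137.2 222.9]
small px [144.  238.5] rect mm [369.7 352.8] [77.4 89.2] 1.1 ell [350.8 352.7  92.  116.6]
```

View pics/c1.png

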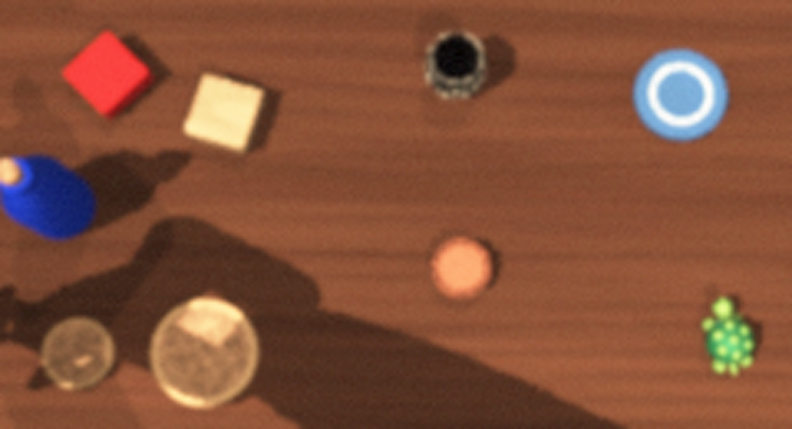

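The crop shows the red block at (107,73), the wooden block at (225,112) with clear wooden grain colour, the large trivet at (204,352), the small trivet at (78,353), the pot mouth at (457,57), the lid at (462,267) and the turtle at (728,340). I choose the wooden block and the large trivet.

```bash
cat >> h.py <<'E'
from scipy.spatial.transform import Rotation as Ro
def go(x,y,z,psi):
    """tool-frame rows needed: rotation vector deg, then shift mm in the new frame; psi = angle of closing axis (deg)"""
    s=ctrl.get_state(); R0=Ro.from_quat(s['tcp_rot']).as_matrix(); p=np.radians(psi)
    yv=np.array([np.cos(p),np.sin(p),0]); zv=np.array([0,0,-1.]); R1=np.c_[np.cross(yv,zv),yv,zv]
    d=R1.T@(np.array([x,y,z])-s['eef_pos'])*1000
    print('t',round(s['time'],1),'at',np.round(s['eef_pos']*1000,1),'psi',np.round(np.degrees(np.arctan2(R0[1,1],R0[0,1])),1),'q6',np.round(np.degrees(s['qpos'][5])),'ROT',np.round(Ro.from_matrix(R0.T@R1).as_rotvec(degrees=True),2),'SHIFT',np.round(d,1))
E
python3 - <<'E'
from h import *
c=load('top')
f=lambda u,v:(120+u/3.3,130+v/3.3)
for n,u,v,z in [('triv',204,352,.008),('potrim',457,57,.056),('lid',462,267,.02),('turtle',728,342,.02),('block',225,112,.028),('plain',0,0,0)]: print(n,np.round(onz(c,f(u,v),z)*1000),)
a=load('scene')
for n,u,z in [('block',(316,161),.028),('triv',(260,132),.008),('pot',(290,211),.056),('lid',(234,187),.02),('bottle',(317,130),.0)]: print(n,np.round(onz(a,u,z)*1000))
go(.607,.225,.2,-16.6)
E
```

```text
triv [377. 236.   8.]
potrim [656.   2.  56.]
lid [461.  -6.  20.]
turtle [ 395. -256.   20.]
block [606. 224.  28.]
plain [724. 459.   0.]
block [610. 228.  28.]
triv [383. 235.   8.]
pot [657.   8.  56.]
lid [463.  -5.  20.]
bottle [530. 369.   0.]
t 0.1 at [298.  605.1 230.2] psi 63.8 q6 -9.0 ROT [-1.000e-01  6.000e-02  8.037e+01] SHIFT [-275.9  404.7   30.2]
```

```bash
python3 -m creep '[{"rz":6.7},{"rz":6.7},{"rz":6.7},{"rz":6.7},{"rz":6.7},{"rz":6.7},{"rz":6.7},{"rz":6.7},{"rz":6.7},{"rz":6.7}]' 40; python3 -m creep '[{"rz":6.7},{"rz":6.7},{"x":-16,"y":23},{"x":-16,"y":23},{"x":-16,"y":23},{"x":-16,"y":23},{"x":-16,"y":23},{"x":-16,"y":23},{"x":-16,"y":23},{"x":-16,"y":23}]'; python3 -m creep '[{"x":-16,"y":24},{"x":-16,"y":24},{"x":-16,"y":24},{"x":-16,"y":24},{"x":-16,"y":24},{"x":-16,"y":24},{"x":-16,"y":24},{"x":-16,"y":24},{"x":-16,"y":24},{}]'; python3 - <<'E'
from h import *
c=shot('wrist','w1.png'); go(.607,.225,.2,-16.6); print(proj(c,[[.607,.225,.028]]))
E
```

```text
t 0.2 at [298.1 605.2 230.5] psi 63.8 q6 -9.0 ROT [-8.000e-02  5.000e-02  8.037e+01] SHIFT [-276.1  404.7   30.5]
[[129.40657728 433.85129709]]$[0]: bad value
$[0]: bad value
$[0]: bad value
```

View pics/w1.png

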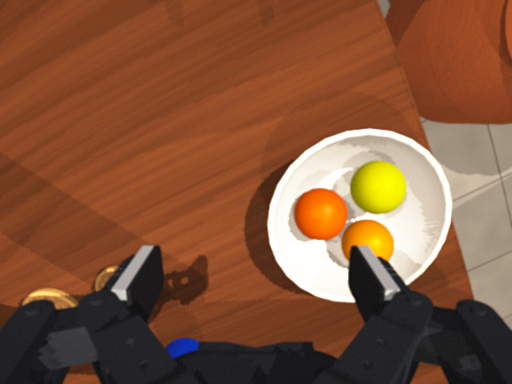

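The wrist view shows the fruit bowl around (360,215) and the open fingertips at (150,250) and (365,250). The arm has not moved because rows need every key. The point under the TCP will appear near (256,160).

```bash
python3 -m creep '[{"x":0,"y":0,"z":0,"rx":0,"ry":0,"rz":6.7,"grip":1},{"x":0,"y":0,"z":0,"rx":0,"ry":0,"rz":6.7,"grip":1},{"x":0,"y":0,"z":0,"rx":0,"ry":0,"rz":6.7,"grip":1},{"x":0,"y":0,"z":0,"rx":0,"ry":0,"rz":6.7,"grip":1},{"x":0,"y":0,"z":0,"rx":0,"ry":0,"rz":6.7,"grip":1},{"x":0,"y":0,"z":0,"rx":0,"ry":0,"rz":6.7,"grip":1},{"x":0,"y":0,"z":0,"rx":0,"ry":0,"rz":6.7,"grip":1},{"x":0,"y":0,"z":0,"rx":0,"ry":0,"rz":6.7,"grip":1},{"x":0,"y":0,"z":0,"rx":0,"ry":0,"rz":6.7,"grip":1},{"x":0,"y":0,"z":0,"rx":0,"ry":0,"rz":6.7,"grip":1}]' 40; python3 -m creep '[{"x":0,"y":0,"z":0,"rx":0,"ry":0,"rz":6.7,"grip":1},{"x":0,"y":0,"z":0,"rx":0,"ry":0,"rz":6.7,"grip":1},{"x":-16,"y":23,"z":0,"rx":0,"ry":0,"rz":0,"grip":1},{"x":-16,"y":23,"z":0,"rx":0,"ry":0,"rz":0,"grip":1},{"x":-16,"y":23,"z":0,"rx":0,"ry":0,"rz":0,"grip":1},{"x":-16,"y":23,"z":0,"rx":0,"ry":0,"rz":0,"grip":1},{"x":-16,"y":23,"z":0,"rx":0,"ry":0,"rz":0,"grip":1},{"x":-16,"y":23,"z":0,"rx":0,"ry":0,"rz":0,"grip":1},{"x":-16,"y":23,"z":0,"rx":0,"ry":0,"rz":0,"grip":1},{"x":-16,"y":23,"z":0,"rx":0,"ry":0,"rz":0,"grip":1}]'; python3 -m creep '[{"x":-16,"y":24,"z":0,"rx":0,"ry":0,"rz":0,"grip":1},{"x":-16,"y":24,"z":0,"rx":0,"ry":0,"rz":0,"grip":1},{"x":-16,"y":24,"z":0,"rx":0,"ry":0,"rz":0,"grip":1},{"x":-16,"y":24,"z":0,"rx":0,"ry":0,"rz":0,"grip":1},{"x":-16,"y":24,"z":0,"rx":0,"ry":0,"rz":0,"grip":1},{"x":-16,"y":24,"z":0,"rx":0,"ry":0,"rz":0,"grip":1},{"x":-16,"y":24,"z":0,"rx":0,"ry":0,"rz":0,"grip":1},{"x":-16,"y":24,"z":0,"rx":0,"ry":0,"rz":0,"grip":1},{"x":-16,"y":24,"z":0,"rx":0,"ry":0,"rz":0,"grip":1},{"x":0,"y":0,"z":0,"rx":0,"ry":0,"rz":0,"grip":1}]'; python3 - <<'E'
from h import *
from m import seg
c=shot('wrist','w2.png'); go(.607,.225,.2,-16.6); print(proj(c,[[.607,.225,.028]]))
E
```

```text
time: 1.03
eef_pos: [0.2982, 0.6053, 0.2309]
tcp_rot: [0.729, 0.685, -0.0, 0.0]
contact_force: [0.8, -0.6, 0.7]
opening: 1.001
finger_force: 0.0
time: 1.87
eef_pos: [0.4385, 0.429, 0.2311]
tcp_rot: [0.802, 0.597, -0.0, -0.0]
contact_force: [-0.1, -0.4, -0.7]
opening: 0.999
finger_force: 0.0
time: 2.7
eef_pos: [0.6065, 0.2263, 0.231]
tcp_rot: [0.803, 0.596, -0.0, 0.001]
contact_force: [-0.6, -0.1, -0.2]
opening: 1.005
finger_force: 0.0
t 2.8 at [605.  228.2 230.9] psi -16.8 q6 29.0 ROT [-0.02  0.03 -0.25] SHIFT [-2.5  2.8 30.9]
[[255.03991635 163.10187324]]
```

View pics/w2.png

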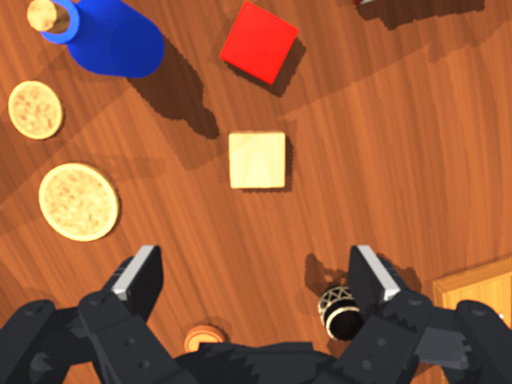

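The close wrist view confirms the wooden block at (257,160), with the red one at (260,42). The large trivet is at (79,202), the small one at (36,110) and the pot at (340,312).

```bash
python3 - <<'E'
from h import *
from m import seg
c=load('wrist')
pale=lambda h:(h[...,1]<125)&(h[...,2]>170)
pale=lambda h:(h[...,0]>17)&(h[...,0]<35)&(h[...,2]>150)
k=seg(c,(215,118,300,200),pale,'block top',.028)
print(cv2.boundingRect(k))
k=seg(c,(30,150,130,250),pale,'trivet',.008);print(cv2.boundingRect(k))
k=seg(c,(5,75,68,145),pale,'small',.008)
E
```

```text
block top px [256.5 160. ] rect mm [609.4 227.2] [60.2 60.2] 73.1 ell [610.  229.4  67.1 100. ]
(229, 133, 56, 55)
trivet px [ 77.5 202. ] rect mm [380.4 237.1] [100.7 100. ] 21.8 ell [380.4 237.2 100.7 102.2]
(39, 164, 78, 77)
small px [ 34.5 109.5] rect mm [379.6 356.8] [65.9 64.7] 64.3 ell [379.6 357.   66.   66.4]
```

```bash
python3 -m creep '[{"x":0.3,"y":4.5,"z":28,"rx":0,"ry":0,"rz":0,"grip":1},{"x":0,"y":0,"z":28,"rx":0,"ry":0,"rz":0,"grip":1},{"x":0,"y":0,"z":28,"rx":0,"ry":0,"rz":0,"grip":1},{"x":0,"y":0,"z":28,"rx":0,"ry":0,"rz":0,"grip":1},{"x":0,"y":0,"z":28,"rx":0,"ry":0,"rz":0,"grip":1},{"x":0,"y":0,"z":28,"rx":0,"ry":0,"rz":0,"grip":1},{"x":0,"y":0,"z":20,"rx":0,"ry":0,"rz":0,"grip":1},{"x":0,"y":0,"z":0,"rx":0,"ry":0,"rz":0,"grip":1},{"x":0,"y":0,"z":0,"rx":0,"ry":0,"rz":0,"grip":1},{"x":0,"y":0,"z":0,"rx":0,"ry":0,"rz":0,"grip":1}]'; python3 - <<'E'
from h import *
go(.6094,.2272,.003,-16.9)
E
```

```text
time: 3.58
eef_pos: [0.6089, 0.2302, 0.0449]
tcp_rot: [0.802, 0.598, 0.001, 0.0]
contact_force: [0.4, 0.8, 0.5]
opening: 0.997
finger_force: 0.0
t 3.6 at [608.9 230.2  44.9] psi -16.6 q6 28.0 ROT [ 0.11 -0.07  0.31] SHIFT [-2.7  1.4 41.9]
```

```bash
python3 -m creep '[{"x":-2,"y":1,"z":7,"rx":0,"ry":0,"rz":0,"grip":1},{"x":0,"y":0,"z":7,"rx":0,"ry":0,"rz":0,"grip":1},{"x":0,"y":0,"z":7,"rx":0,"ry":0,"rz":0,"grip":1},{"x":0,"y":0,"z":7,"rx":0,"ry":0,"rz":0,"grip":1},{"x":0,"y":0,"z":7,"rx":0,"ry":0,"rz":0,"grip":1},{"x":0,"y":0,"z":6,"rx":0,"ry":0,"rz":0,"grip":1},{"x":0,"y":0,"z":0,"rx":0,"ry":0,"rz":0,"grip":1},{"x":0,"y":0,"z":0,"rx":0,"ry":0,"rz":0,"grip":1},{"x":0,"y":0,"z":0,"rx":0,"ry":0,"rz":0,"grip":1},{"x":0,"y":0,"z":0,"rx":0,"ry":0,"rz":0,"grip":1}]'; python3 - <<'E'
from h import *
for i in range(3):
    go(.6094,.2272,.003,-16.9); ctrl.get_state()
c=shot('wrist','w3.png'); s=ctrl.get_state(); go(.6094,.2272,.003,-16.9)
E
python3 -m creep '[{"x":0,"y":0,"z":0,"rx":0,"ry":0,"rz":0,"grip":0},{"x":0,"y":0,"z":0,"rx":0,"ry":0,"rz":0,"grip":0},{"x":0,"y":0,"z":0,"rx":0,"ry":0,"rz":0,"grip":0},{"x":0,"y":0,"z":0,"rx":0,"ry":0,"rz":0,"grip":0},{"x":0,"y":0,"z":0,"rx":0,"ry":0,"rz":0,"grip":0},{"x":0,"y":0,"z":0,"rx":0,"ry":0,"rz":0,"grip":0},{"x":0,"y":0,"z":0,"rx":0,"ry":0,"rz":0,"grip":0},{"x":0,"y":0,"z":0,"rx":0,"ry":0,"rz":0,"grip":0},{"x":0,"y":0,"z":0,"rx":0,"ry":0,"rz":0,"grip":0},{"x":0,"y":0,"z":0,"rx":0,"ry":0,"rz":0,"grip":0}]' 40; python3 - <<'E'
from h import *
go(.6094,.2272,.003,-16.9)
E
```

```text
time: 4.42
eef_pos: [0.6089, 0.2273, 0.0028]
tcp_rot: [0.802, 0.597, 0.0, 0.0]
contact_force: [0.6, -0.7, -0.1]
opening: 1.003
finger_force: 0.0
t 4.4 at [608.9 227.3   2.8] psi -16.6 q6 28.0 ROT [ 0.05 -0.02  0.27] SHIFT [ 0.   0.5 -0.2]
t 4.4 at [608.9 227.3   2.8] psi -16.6 q6 28.0 ROT [ 0.05 -0.02  0.27] SHIFT [ 0.   0.5 -0.2]
t 4.4 at [608.9 227.3   2.8] psi -16.6 q6 28.0 ROT [ 0.05 -0.02  0.27] SHIFT [ 0.   0.5 -0.2]
t 4.5 at [609.  227.3   2.9] psi -16.6 q6 28.0 ROT [ 0.05 -0.03  0.27] SHIFT [ 0.   0.5 -0.1]
time: 5.3
eef_pos: [0.609, 0.2273, 0.0029]
tcp_rot: [0.802, 0.597, 0.001, 0.0]
contact_force: [0.4, 0.1, 5.9]
opening: 0.691
finger_force: 45.6
t 5.3 at [609.  227.3   2.9] psi -16.6 q6 28.0 ROT [ 0.06 -0.03  0.27] SHIFT [-0.   0.4 -0.1]
```

```bash
python3 -m creep '[{"x":0,"y":0,"z":-10,"rx":0,"ry":0,"rz":0,"grip":0},{"x":0,"y":0,"z":-25,"rx":0,"ry":0,"rz":0,"grip":0},{"x":0,"y":0,"z":-25,"rx":0,"ry":0,"rz":0,"grip":0},{"x":-8,"y":-32,"z":0,"rx":0,"ry":0,"rz":0,"grip":0},{"x":-8,"y":-32,"z":0,"rx":0,"ry":0,"rz":0,"grip":0},{"x":-8,"y":-32,"z":0,"rx":0,"ry":0,"rz":0,"grip":0},{"x":-8,"y":-32,"z":0,"rx":0,"ry":0,"rz":0,"grip":0},{"x":-8,"y":-32,"z":0,"rx":0,"ry":0,"rz":0,"grip":0},{"x":-8,"y":-32,"z":0,"rx":0,"ry":0,"rz":0,"grip":0},{"x":-8,"y":-30,"z":0,"rx":0,"ry":0,"rz":0,"grip":0}]';python3 -m creep '[{"x":0,"y":0,"z":0,"rx":0,"ry":0,"rz":0,"grip":0},{"x":0,"y":0,"z":0,"rx":0,"ry":0,"rz":0,"grip":0},{"x":0,"y":0,"z":0,"rx":0,"ry":0,"rz":0,"grip":0},{"x":0,"y":0,"z":0,"rx":0,"ry":0,"rz":0,"grip":0},{"x":0,"y":0,"z":0,"rx":0,"ry":0,"rz":0,"grip":0},{"x":0,"y":0,"z":0,"rx":0,"ry":0,"rz":0,"grip":0},{"x":0,"y":0,"z":0,"rx":0,"ry":0,"rz":0,"grip":0},{"x":0,"y":0,"z":0,"rx":0,"ry":0,"rz":0,"grip":0},{"x":0,"y":0,"z":0,"rx":0,"ry":0,"rz":0,"grip":0},{"x":0,"y":0,"z":0,"rx":0,"ry":0,"rz":0,"grip":0}]'; python3 - <<'E'
from h import *
go(.3804,.2371,.0115,-16.6)
E
```

```text
time: 6.13
eef_pos: [0.3767, 0.2365, 0.0613]
tcp_rot: [0.802, 0.597, -0.001, -0.0]
contact_force: [-0.7, 0.4, -1.0]
opening: 0.691
finger_force: 45.0
time: 6.97
eef_pos: [0.3798, 0.237, 0.0623]
tcp_rot: [0.802, 0.597, -0.0, -0.0]
contact_force: [0.3, 1.3, -1.5]
opening: 0.69
finger_force: 45.0
t 7.0 at [379.8 237.   62.3] psi -16.6 q6 36.0 ROT [-0.01  0.01 -0.04] SHIFT [ 0.2  0.5 50.8]
```

```bash
python3 -m creep '[{"x":0.2,"y":0.5,"z":12,"rx":0,"ry":0,"rz":0,"grip":0},{"x":0,"y":0,"z":12,"rx":0,"ry":0,"rz":0,"grip":0},{"x":0,"y":0,"z":10,"rx":0,"ry":0,"rz":0,"grip":0},{"x":0,"y":0,"z":7,"rx":0,"ry":0,"rz":0,"grip":0},{"x":0,"y":0,"z":4,"rx":0,"ry":0,"rz":0,"grip":0},{"x":0,"y":0,"z":2,"rx":0,"ry":0,"rz":0,"grip":0},{"x":0,"y":0,"z":1,"rx":0,"ry":0,"rz":0,"grip":0},{"x":0,"y":0,"z":1,"rx":0,"ry":0,"rz":0,"grip":0},{"x":0,"y":0,"z":0,"rx":0,"ry":0,"rz":0,"grip":0},{"x":0,"y":0,"z":0,"rx":0,"ry":0,"rz":0,"grip":0}]'; python3 - <<'E'
from h import *
go(.3804,.2371,.0112,-16.6)
E
```

```text
time: 7.8
eef_pos: [0.3806, 0.2373, 0.0137]
tcp_rot: [0.802, 0.597, 0.0, 0.0]
contact_force: [0.0, -0.1, -0.8]
opening: 0.692
finger_force: 45.0
t 7.8 at [380.6 237.3  13.7] psi -16.6 q6 36.0 ROT [ 0.04 -0.03 -0.02] SHIFT [-0.2 -0.2  2.5]
```

```bash
python3 -m creep '[{"x":0,"y":0,"z":0.4,"rx":0,"ry":0,"rz":0,"grip":0},{"x":0,"y":0,"z":0.4,"rx":0,"ry":0,"rz":0,"grip":0},{"x":0,"y":0,"z":0.4,"rx":0,"ry":0,"rz":0,"grip":0},{"x":0,"y":0,"z":0.3,"rx":0,"ry":0,"rz":0,"grip":0},{"x":0,"y":0,"z":0.3,"rx":0,"ry":0,"rz":0,"grip":0},{"x":0,"y":0,"z":0.3,"rx":0,"ry":0,"rz":0,"grip":0},{"x":0,"y":0,"z":0,"rx":0,"ry":0,"rz":0,"grip":0},{"x":0,"y":0,"z":0,"rx":0,"ry":0,"rz":0,"grip":0},{"x":0,"y":0,"z":0,"rx":0,"ry":0,"rz":0,"grip":0},{"x":0,"y":0,"z":0,"rx":0,"ry":0,"rz":0,"grip":0}]'
```

```text
time: 8.63
eef_pos: [0.3803, 0.2371, 0.0112]
tcp_rot: [0.802, 0.597, 0.0, 0.0]
contact_force: [0.3, 0.6, -1.6]
opening: 0.693
finger_force: 45.0
```

```bash
python3 -m creep '[{"x":0,"y":0,"z":0.3,"rx":0,"ry":0,"rz":0,"grip":0},{"x":0,"y":0,"z":0.3,"rx":0,"ry":0,"rz":0,"grip":0},{"x":0,"y":0,"z":0.2,"rx":0,"ry":0,"rz":0,"grip":0},{"x":0,"y":0,"z":0.2,"rx":0,"ry":0,"rz":0,"grip":0},{"x":0,"y":0,"z":0,"rx":0,"ry":0,"rz":0,"grip":0},{"x":0,"y":0,"z":0,"rx":0,"ry":0,"rz":0,"grip":0},{"x":0,"y":0,"z":0,"rx":0,"ry":0,"rz":0,"grip":0},{"x":0,"y":0,"z":0,"rx":0,"ry":0,"rz":0,"grip":0},{"x":0,"y":0,"z":0,"rx":0,"ry":0,"rz":0,"grip":0},{"x":0,"y":0,"z":0,"rx":0,"ry":0,"rz":0,"grip":0}]'; python3 - <<'E'
from h import *
for i in range(6): ctrl.get_state()
print(ctrl.get_state()['contact_force'])
c=shot('wrist','w4.png')
E
```

```text
time: 9.47
eef_pos: [0.3804, 0.2372, 0.0109]
tcp_rot: [0.802, 0.597, -0.0, -0.0]
contact_force: [-2.2, -0.1, 6.4]
opening: 0.692
finger_force: 45.8
[-2.21166705 -0.07042091  6.38240084]
```

View pics/w4.png

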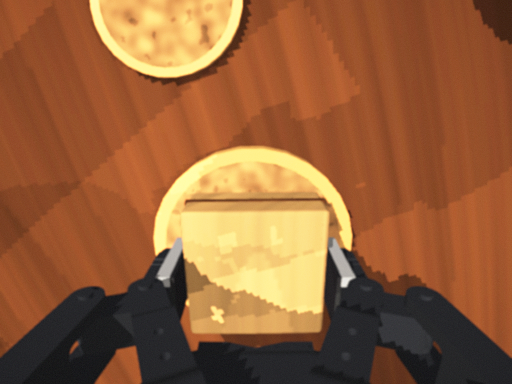

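The plinth sits on the trivet, its front edge at v≈205 and centred between the fingers, with the trivet rim visible all round from (155,235) to (350,235). Contact is 6.4 N, so I release and rise.

```bash
python3 -m creep '[{"x":0,"y":0,"z":0,"rx":0,"ry":0,"rz":0,"grip":1},{"x":0,"y":0,"z":0,"rx":0,"ry":0,"rz":0,"grip":1},{"x":0,"y":0,"z":0,"rx":0,"ry":0,"rz":0,"grip":1},{"x":0,"y":0,"z":0,"rx":0,"ry":0,"rz":0,"grip":1},{"x":0,"y":0,"z":0,"rx":0,"ry":0,"rz":0,"grip":1},{"x":0,"y":0,"z":0,"rx":0,"ry":0,"rz":0,"grip":1},{"x":0,"y":0,"z":-5,"rx":0,"ry":0,"rz":0,"grip":1},{"x":0,"y":0,"z":-10,"rx":0,"ry":0,"rz":0,"grip":1},{"x":0,"y":0,"z":-15,"rx":0,"ry":0,"rz":0,"grip":1},{"x":0,"y":0,"z":-20,"rx":0,"ry":0,"rz":0,"grip":1}]'; python3 -m creep '[{"x":0,"y":0,"z":-30,"rx":0,"ry":0,"rz":0,"grip":1},{"x":0,"y":0,"z":-30,"rx":0,"ry":0,"rz":0,"grip":1},{"x":0,"y":0,"z":-30,"rx":0,"ry":0,"rz":0,"grip":1},{"x":0,"y":0,"z":-30,"rx":0,"ry":0,"rz":0,"grip":1},{"x":0,"y":0,"z":0,"rx":0,"ry":0,"rz":0,"grip":1},{"x":0,"y":0,"z":0,"rx":0,"ry":0,"rz":0,"grip":1},{"x":0,"y":0,"z":0,"rx":0,"ry":0,"rz":0,"grip":1},{"x":0,"y":0,"z":0,"rx":0,"ry":0,"rz":0,"grip":1},{"x":0,"y":0,"z":0,"rx":0,"ry":0,"rz":0,"grip":1},{"x":0,"y":0,"z":0,"rx":0,"ry":0,"rz":0,"grip":1}]'; python3 - <<'E'
from h import *
from m import seg
c=shot('wrist','w5.png'); go(.656,.004,.2,-60)
print(proj(c,[[.3804,.2371,.036],[.3804,.2371,.008]]))
E
```

```text
time: 10.35
eef_pos: [0.3794, 0.2368, 0.0604]
tcp_rot: [0.802, 0.597, -0.001, -0.0]
contact_force: [0.3, 0.2, 0.3]
opening: 1.002
finger_force: 0.0
time: 11.18
eef_pos: [0.3795, 0.2368, 0.1789]
tcp_rot: [0.802, 0.597, -0.001, -0.0]
contact_force: [-0.3, 0.4, -0.2]
opening: 1.002
finger_force: 0.0
t 11.2 at [379.7 236.9 179.1] psi -16.6 q6 36.0 ROT [-0.08  0.12 43.37] SHIFT [122.8 339.8 -20.9]
[[255.63599194 175.57484802]
 [255.64979553 168.47156421]]
```

View pics/w5.png

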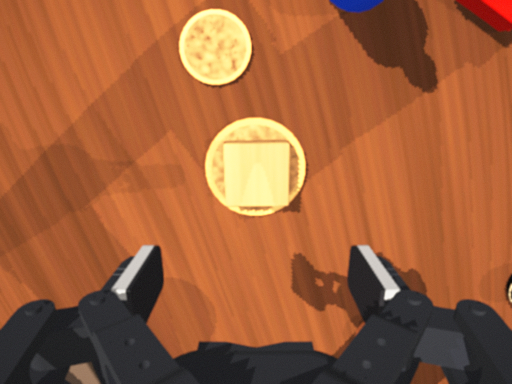

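The plinth top is at (257,174) and the trivet at (255,167), both within 1.5 px of prediction, so it is centred. Next is the pot.

```bash
python3 -m creep '[{"x":-14.4,"y":33.1,"z":-2,"rx":0,"ry":0,"rz":0,"grip":1},{"x":-14.4,"y":33.1,"z":-2,"rx":0,"ry":0,"rz":0,"grip":1},{"x":-14.4,"y":33.1,"z":-2,"rx":0,"ry":0,"rz":0,"grip":1},{"x":-14.4,"y":33.1,"z":-2,"rx":0,"ry":0,"rz":0,"grip":1},{"x":-14.4,"y":33.1,"z":-2,"rx":0,"ry":0,"rz":0,"grip":1},{"x":-14.4,"y":33.1,"z":-2,"rx":0,"ry":0,"rz":0,"grip":1},{"x":-14.4,"y":33.1,"z":-2,"rx":0,"ry":0,"rz":0,"grip":1},{"x":-14.4,"y":33.1,"z":-2,"rx":0,"ry":0,"rz":0,"grip":1},{"x":-14.4,"y":33.1,"z":-2,"rx":0,"ry":0,"rz":0,"grip":1},{"x":-14.4,"y":33.1,"z":-2,"rx":0,"ry":0,"rz":0,"grip":1}]'; python3 -m creep '[{"x":0,"y":0,"z":0,"rx":0,"ry":0,"rz":0,"grip":1},{"x":0,"y":0,"z":0,"rx":0,"ry":0,"rz":0,"grip":1},{"x":0,"y":0,"z":0,"rx":0,"ry":0,"rz":0,"grip":1},{"x":0,"y":0,"z":0,"rx":0,"ry":0,"rz":0,"grip":1},{"x":0,"y":0,"z":0,"rx":0,"ry":0,"rz":0,"grip":1},{"x":0,"y":0,"z":0,"rx":0,"ry":0,"rz":0,"grip":1},{"x":0,"y":0,"z":0,"rx":0,"ry":0,"rz":0,"grip":1},{"x":0,"y":0,"z":0,"rx":0,"ry":0,"rz":0,"grip":1},{"x":0,"y":0,"z":0,"rx":0,"ry":0,"rz":0,"grip":1},{"x":0,"y":0,"z":0,"rx":0,"ry":0,"rz":0,"grip":1}]'; python3 - <<'E'
from h import *
from m import seg
c=load('wrist')
pale=lambda h:(h[...,0]>17)&(h[...,0]<35)&(h[...,2]>150)
k=seg(c,(195,105,320,222),pale,'trivet',.008)
hsv=cv2.cvtColor(c['color'],cv2.COLOR_BGR2HSV); print(hsv[135:150:2,257].tolist(),hsv[175,[215,225,257,285,295]].tolist())
c=shot('wrist','w6.png'); go(.656,.004,.05,-16.6)
print(proj(c,[[.656,.004,.056]]))
i=cv2.resize(c['color'][70:270,130:390],None,fx=3,fy=3,interpolation=cv2.INTER_CUBIC);cv2.imwrite('pics/w6c.png',i)
E
```

```text
time: 12.07
eef_pos: [0.6572, 0.003, 0.1992]
tcp_rot: [0.802, 0.597, -0.001, -0.001]
contact_force: [1.1, 0.5, 0.3]
opening: 1.0
finger_force: 0.0
time: 12.9
eef_pos: [0.6562, 0.0046, 0.2004]
tcp_rot: [0.802, 0.598, 0.0, 0.0]
contact_force: [1.2, -0.5, 0.5]
opening: 0.999
finger_force: 0.0
trivet px [254.5 166.5] rect mm [379.4 237.3] [99.4 99.4] 73.4 ell [379.6 237.5  99.8 100.4]
[[19, 138, 251], [16, 152, 240], [15, 149, 233], [15, 153, 215], [21, 133, 249], [25, 103, 255], [25, 103, 254], [25, 104, 254]] [[24, 118, 254], [27, 93, 255], [27, 86, 255], [26, 101, 254], [14, 157, 192]]
t 12.9 at [656.2   4.5 200.3] psi -16.6 q6 8.0 ROT [ 0.    0.   -0.03] SHIFT [ -0.5  -0.  150.3]
[[254.40255527 176.56986054]]
```

View pics/w6c.png

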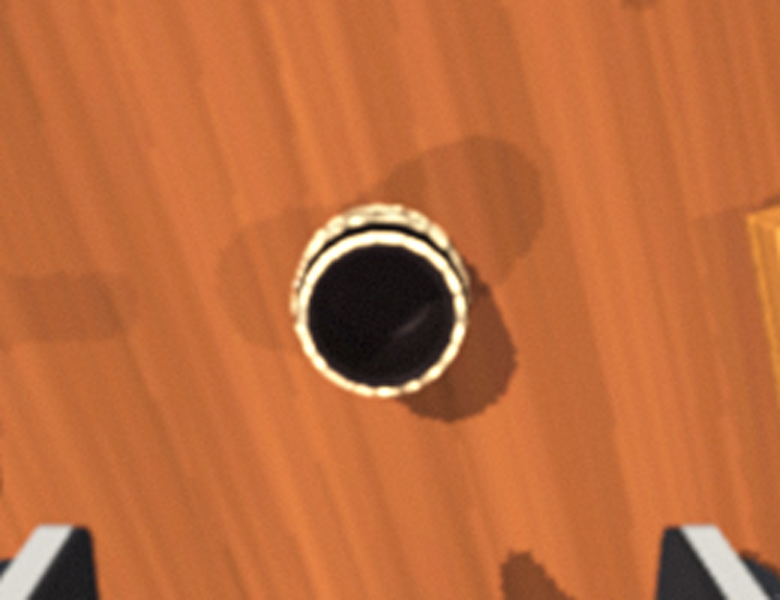

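The crop shows the pot's rim centred near (382,314), i.e. full-image (257,175), upright with free space for the fingers on both sides.

```bash
python3 - <<'E'
from h import *
from m import seg
c=load('wrist')
seg(c,(225,135,290,205),lambda h:(h[...,2]<90)&(np.indices(h.shape[:2])[0]>14),'mouth',.056)
# rim outer ellipse by crop pixel extremes
f=lambda u,v:(130+(u+.5)/3-.5,70+(v+.5)/3-.5)
for u,v in [(296,315),(469,312),(382,230),(382,397)]: print(np.round(onz(c,f(u,v),.056)*1000,1))
c=dict(np.load('/tmp/wrist.npz'))
im=cv2.imread('pics/w5.png'); 
E
```

```text
mouth px [256.5 175. ] rect mm [658.2   4.4] [43.7 43.4] 73.4 ell [658.4   4.6  43.9  44.4]
[633.6  12.6  56. ]
[684.6  -1.7  56. ]
[666.3  30.2  56. ]
[651.2 -20.4  56. ]
```

```bash
python3 -m creep '[{"x":0.9,"y":2.1,"z":24,"rx":0,"ry":0,"rz":0,"grip":1},{"x":0,"y":0,"z":24,"rx":0,"ry":0,"rz":0,"grip":1},{"x":0,"y":0,"z":24,"rx":0,"ry":0,"rz":0,"grip":1},{"x":0,"y":0,"z":24,"rx":0,"ry":0,"rz":0,"grip":1},{"x":0,"y":0,"z":24,"rx":0,"ry":0,"rz":0,"grip":1},{"x":0,"y":0,"z":20,"rx":0,"ry":0,"rz":0,"grip":1},{"x":0,"y":0,"z":0,"rx":0,"ry":0,"rz":0,"grip":1},{"x":0,"y":0,"z":0,"rx":0,"ry":0,"rz":0,"grip":1},{"x":0,"y":0,"z":0,"rx":0,"ry":0,"rz":0,"grip":1},{"x":0,"y":0,"z":0,"rx":0,"ry":0,"rz":0,"grip":1}]'; python3 - <<'E'
from h import *
go(.6585,.0048,.006,-16.6)
E
```

```text
time: 13.78
eef_pos: [0.6601, 0.0044, 0.0626]
tcp_rot: [0.802, 0.597, 0.001, 0.001]
contact_force: [-0.9, -0.9, 0.3]
opening: 1.0
finger_force: 0.0
t 13.8 at [660.1   4.4  62.6] psi -16.6 q6 8.0 ROT [ 0.22 -0.03 -0.03] SHIFT [-0.1 -1.7 56.6]
```

```bash
python3 -m creep '[{"x":0,"y":-0.7,"z":10,"rx":0,"ry":0,"rz":0,"grip":1},{"x":0,"y":0,"z":10,"rx":0,"ry":0,"rz":0,"grip":1},{"x":0,"y":0,"z":10,"rx":0,"ry":0,"rz":0,"grip":1},{"x":0,"y":0,"z":10,"rx":0,"ry":0,"rz":0,"grip":1},{"x":0,"y":0,"z":8,"rx":0,"ry":0,"rz":0,"grip":1},{"x":0,"y":0,"z":6,"rx":0,"ry":0,"rz":0,"grip":1},{"x":0,"y":0,"z":1.5,"rx":0,"ry":0,"rz":0,"grip":1},{"x":0,"y":0,"z":0,"rx":0,"ry":0,"rz":0,"grip":1},{"x":0,"y":0,"z":0,"rx":0,"ry":0,"rz":0,"grip":1},{"x":0,"y":0,"z":0,"rx":0,"ry":0,"rz":0,"grip":1}]'; python3 - <<'E'
from h import *
go(.6585,.0048,.006,-16.6)
E
```

```text
time: 14.62
eef_pos: [0.6584, 0.0048, 0.0054]
tcp_rot: [0.802, 0.597, 0.0, 0.0]
contact_force: [0.3, 0.3, 0.7]
opening: 0.994
finger_force: 0.0
t 14.6 at [658.4   4.8   5.4] psi -16.6 q6 8.0 ROT [ 0.07 -0.01 -0.03] SHIFT [ 0.   0.1 -0.6]
```

Aligned. I close at 40 N, then lift to a z of about 0.13.

```bash
python3 -m creep '[{"x":0,"y":0,"z":0,"rx":0,"ry":0,"rz":0,"grip":0},{"x":0,"y":0,"z":0,"rx":0,"ry":0,"rz":0,"grip":0},{"x":0,"y":0,"z":0,"rx":0,"ry":0,"rz":0,"grip":0},{"x":0,"y":0,"z":0,"rx":0,"ry":0,"rz":0,"grip":0},{"x":0,"y":0,"z":0,"rx":0,"ry":0,"rz":0,"grip":0},{"x":0,"y":0,"z":0,"rx":0,"ry":0,"rz":0,"grip":0},{"x":0,"y":0,"z":0,"rx":0,"ry":0,"rz":0,"grip":0},{"x":0,"y":0,"z":0,"rx":0,"ry":0,"rz":0,"grip":0},{"x":0,"y":0,"z":0,"rx":0,"ry":0,"rz":0,"grip":0},{"x":0,"y":0,"z":0,"rx":0,"ry":0,"rz":0,"grip":0}]' 40; python3 -m creep '[{"x":0,"y":0,"z":-6,"rx":0,"ry":0,"rz":0,"grip":0},{"x":0,"y":0,"z":-12,"rx":0,"ry":0,"rz":0,"grip":0},{"x":0,"y":0,"z":-18,"rx":0,"ry":0,"rz":0,"grip":0},{"x":0,"y":0,"z":-20,"rx":0,"ry":0,"rz":0,"grip":0},{"x":0,"y":0,"z":-20,"rx":0,"ry":0,"rz":0,"grip":0},{"x":0,"y":0,"z":-16,"rx":0,"ry":0,"rz":0,"grip":0},{"x":0,"y":0,"z":-10,"rx":0,"ry":0,"rz":0,"grip":0},{"x":0,"y":0,"z":0,"rx":0,"ry":0,"rz":0,"grip":0},{"x":0,"y":0,"z":0,"rx":0,"ry":0,"rz":0,"grip":0},{"x":0,"y":0,"z":0,"rx":0,"ry":0,"rz":0,"grip":0}]'; python3 - <<'E'
from h import *
go(.380,.2373,.09,-16.6)
E
```

```text
time: 15.45
eef_pos: [0.6585, 0.0048, 0.0056]
tcp_rot: [0.802, 0.597, 0.0, 0.0]
contact_force: [-0.0, 0.7, 5.6]
opening: 0.659
finger_force: 43.0
time: 16.28
eef_pos: [0.6568, 0.005, 0.1052]
tcp_rot: [0.802, 0.597, -0.001, -0.001]
contact_force: [0.9, 0.2, -1.8]
opening: 0.655
finger_force: 42.8
t 16.3 at [656.8   5.  105.2] psi -16.6 q6 8.0 ROT [-0.15  0.02 -0.03] SHIFT [ 143.5 -331.6   15.2]
```

```bash
python3 -m creep '[{"x":6,"y":-14,"z":0,"rx":0,"ry":0,"rz":0,"grip":0},{"x":11,"y":-25.5,"z":0,"rx":0,"ry":0,"rz":0,"grip":0},{"x":12.3,"y":-28.3,"z":0,"rx":0,"ry":0,"rz":0,"grip":0},{"x":12.3,"y":-28.3,"z":0,"rx":0,"ry":0,"rz":0,"grip":0},{"x":12.3,"y":-28.3,"z":0,"rx":0,"ry":0,"rz":0,"grip":0},{"x":12.3,"y":-28.3,"z":0,"rx":0,"ry":0,"rz":0,"grip":0},{"x":12.3,"y":-28.3,"z":0,"rx":0,"ry":0,"rz":0,"grip":0},{"x":12.3,"y":-28.3,"z":0,"rx":0,"ry":0,"rz":0,"grip":0},{"x":12.3,"y":-28.3,"z":0,"rx":0,"ry":0,"rz":0,"grip":0},{"x":12.3,"y":-28.3,"z":0,"rx":0,"ry":0,"rz":0,"grip":0}]'; python3 -m creep '[{"x":12.3,"y":-28.3,"z":0,"rx":0,"ry":0,"rz":0,"grip":0},{"x":10,"y":-23,"z":0,"rx":0,"ry":0,"rz":0,"grip":0},{"x":6,"y":-14,"z":0,"rx":0,"ry":0,"rz":0,"grip":0},{"x":0,"y":0,"z":0,"rx":0,"ry":0,"rz":0,"grip":0},{"x":0,"y":0,"z":0,"rx":0,"ry":0,"rz":0,"grip":0},{"x":0,"y":0,"z":0,"rx":0,"ry":0,"rz":0,"grip":0},{"x":0,"y":0,"z":0,"rx":0,"ry":0,"rz":0,"grip":0},{"x":0,"y":0,"z":0,"rx":0,"ry":0,"rz":0,"grip":0},{"x":0,"y":0,"z":0,"rx":0,"ry":0,"rz":0,"grip":0},{"x":0,"y":0,"z":0,"rx":0,"ry":0,"rz":0,"grip":0}]'; python3 - <<'E'
from h import *
go(.380,.2373,.044,-16.6)
a=shot('scene'); c=shot('wrist')
cv2.imwrite('pics/w7.png',np.hstack([cv2.resize(a['color'][70:190,200:340],(400,343)),cv2.resize(c['color'],(400,300))[:,:] if 0 else cv2.copyMakeBorder(cv2.resize(c['color'],(400,300)),0,43,0,0,0)]))
E
```

```text
time: 17.12
eef_pos: [0.4337, 0.192, 0.1051]
tcp_rot: [0.802, 0.597, -0.001, -0.001]
contact_force: [0.1, 1.0, -0.9]
opening: 0.655
finger_force: 42.9
time: 17.95
eef_pos: [0.3821, 0.237, 0.1067]
tcp_rot: [0.802, 0.597, -0.0, 0.0]
contact_force: [0.7, 0.0, -1.5]
opening: 0.654
finger_force: 42.9
t 17.9 at [382.1 237.  106.7] psi -16.7 q6 36.0 ROT [-0.    0.   -0.09] SHIFT [-0.3 -2.1 62.7]
```

View pics/w7.png

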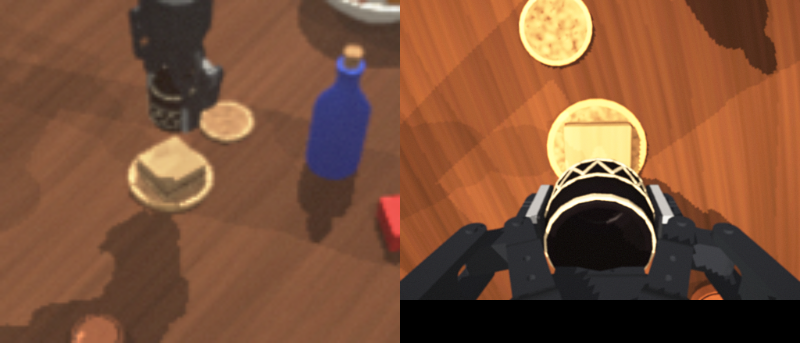

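The pot hangs upright between the pads (right half, around (600,230)), above the centred plinth. I descend.

```bash
python3 -m creep '[{"x":-0.3,"y":-2,"z":8,"rx":0,"ry":0,"rz":0,"grip":0},{"x":0,"y":0,"z":12,"rx":0,"ry":0,"rz":0,"grip":0},{"x":0,"y":0,"z":14,"rx":0,"ry":0,"rz":0,"grip":0},{"x":0,"y":0,"z":12,"rx":0,"ry":0,"rz":0,"grip":0},{"x":0,"y":0,"z":8,"rx":0,"ry":0,"rz":0,"grip":0},{"x":0,"y":0,"z":4,"rx":0,"ry":0,"rz":0,"grip":0},{"x":0,"y":0,"z":3,"rx":0,"ry":0,"rz":0,"grip":0},{"x":0,"y":0,"z":1,"rx":0,"ry":0,"rz":0,"grip":0},{"x":0,"y":0,"z":0,"rx":0,"ry":0,"rz":0,"grip":0},{"x":0,"y":0,"z":0,"rx":0,"ry":0,"rz":0,"grip":0}]'; python3 - <<'E'
from h import *
go(.380,.2373,.0414,-16.6)
E
```

```text
time: 18.88
eef_pos: [0.3801, 0.2378, 0.0453]
tcp_rot: [0.802, 0.597, 0.001, 0.0]
contact_force: [0.3, -0.3, -0.6]
opening: 0.652
finger_force: 42.9
t 18.9 at [380.1 237.8  45.3] psi -16.6 q6 36.0 ROT [ 0.06 -0.04 -0.03] SHIFT [-0.5  0.   3.9]
```

```bash
python3 -m creep '[{"x":-0.3,"y":0,"z":0.5,"rx":0,"ry":0,"rz":0,"grip":0},{"x":0,"y":0,"z":0.5,"rx":0,"ry":0,"rz":0,"grip":0},{"x":0,"y":0,"z":0.5,"rx":0,"ry":0,"rz":0,"grip":0},{"x":0,"y":0,"z":0.5,"rx":0,"ry":0,"rz":0,"grip":0},{"x":0,"y":0,"z":0.4,"rx":0,"ry":0,"rz":0,"grip":0},{"x":0,"y":0,"z":0.4,"rx":0,"ry":0,"rz":0,"grip":0},{"x":0,"y":0,"z":0.4,"rx":0,"ry":0,"rz":0,"grip":0},{"x":0,"y":0,"z":0,"rx":0,"ry":0,"rz":0,"grip":0},{"x":0,"y":0,"z":0,"rx":0,"ry":0,"rz":0,"grip":0},{"x":0,"y":0,"z":0,"rx":0,"ry":0,"rz":0,"grip":0}]'
```

```text
time: 19.72
eef_pos: [0.3796, 0.2374, 0.0416]
tcp_rot: [0.802, 0.597, -0.0, 0.0]
contact_force: [-0.5, 0.7, -0.4]
opening: 0.65
finger_force: 43.0
```

```bash
python3 -m creep '[{"x":0,"y":0,"z":0.3,"rx":0,"ry":0,"rz":0,"grip":0},{"x":0,"y":0,"z":0.3,"rx":0,"ry":0,"rz":0,"grip":0},{"x":0,"y":0,"z":0.2,"rx":0,"ry":0,"rz":0,"grip":0},{"x":0,"y":0,"z":0,"rx":0,"ry":0,"rz":0,"grip":0},{"x":0,"y":0,"z":0,"rx":0,"ry":0,"rz":0,"grip":0},{"x":0,"y":0,"z":0,"rx":0,"ry":0,"rz":0,"grip":0},{"x":0,"y":0,"z":0,"rx":0,"ry":0,"rz":0,"grip":0},{"x":0,"y":0,"z":0,"rx":0,"ry":0,"rz":0,"grip":0},{"x":0,"y":0,"z":0,"rx":0,"ry":0,"rz":0,"grip":0},{"x":0,"y":0,"z":0,"rx":0,"ry":0,"rz":0,"grip":0}]'
```

```text
time: 20.55
eef_pos: [0.3796, 0.2374, 0.0416]
tcp_rot: [0.802, 0.598, -0.0, -0.0]
contact_force: [-2.7, -2.2, 7.3]
opening: 0.657
finger_force: 43.6
```

```bash
python3 -m creep '[{"x":0,"y":0,"z":0,"rx":0,"ry":0,"rz":0,"grip":0.8},{"x":0,"y":0,"z":0,"rx":0,"ry":0,"rz":0,"grip":1},{"x":0,"y":0,"z":0,"rx":0,"ry":0,"rz":0,"grip":1},{"x":0,"y":0,"z":0,"rx":0,"ry":0,"rz":0,"grip":1},{"x":0,"y":0,"z":0,"rx":0,"ry":0,"rz":0,"grip":1},{"x":0,"y":0,"z":0,"rx":0,"ry":0,"rz":0,"grip":1},{"x":0,"y":0,"z":-5,"rx":0,"ry":0,"rz":0,"grip":1},{"x":0,"y":0,"z":-10,"rx":0,"ry":0,"rz":0,"grip":1},{"x":0,"y":0,"z":-15,"rx":0,"ry":0,"rz":0,"grip":1},{"x":0,"y":0,"z":-20,"rx":0,"ry":0,"rz":0,"grip":1}]'; python3 -m creep '[{"x":0,"y":0,"z":-25,"rx":0,"ry":0,"rz":0,"grip":1},{"x":0,"y":0,"z":-30,"rx":0,"ry":0,"rz":0,"grip":1},{"x":0,"y":0,"z":-30,"rx":0,"ry":0,"rz":0,"grip":1},{"x":0,"y":0,"z":-30,"rx":0,"ry":0,"rz":0,"grip":1},{"x":0,"y":0,"z":-30,"rx":0,"ry":0,"rz":0,"grip":1},{"x":0,"y":0,"z":-10,"rx":0,"ry":0,"rz":0,"grip":1},{"x":0,"y":0,"z":0,"rx":0,"ry":0,"rz":0,"grip":1},{"x":0,"y":0,"z":0,"rx":0,"ry":0,"rz":0,"grip":1},{"x":0,"y":0,"z":0,"rx":0,"ry":0,"rz":0,"grip":1},{"x":0,"y":0,"z":0,"rx":0,"ry":0,"rz":0,"grip":1}]'; python3 - <<'E'
from h import *
from m import seg
c=shot('wrist','w8.png'); 
print(proj(c,[[.3796,.2374,.092]]))
go(.461,-.006,.2,-16.6)
u,v=proj(c,[[.3796,.2374,.092]])[0].astype(int)
seg(c,(u-38,v-38,u+38,v+38),lambda h:(h[...,2]<90)&(np.hypot(*(np.indices(h.shape[:2])-38))<30),'mouth',.092)
E
```

```text
time: 21.38
eef_pos: [0.3787, 0.237, 0.0909]
tcp_rot: [0.802, 0.597, -0.001, -0.0]
contact_force: [0.8, 0.3, -0.2]
opening: 1.003
finger_force: 0.0
time: 22.22
eef_pos: [0.3784, 0.2369, 0.2433]
tcp_rot: [0.802, 0.597, -0.002, -0.001]
contact_force: [0.5, 0.4, 0.9]
opening: 0.998
finger_force: 0.0
[[256.16230743 172.83948774]]
t 22.3 at [378.5 237.  243.4] psi -16.6 q6 36.0 ROT [-0.2   0.14 -0.03] SHIFT [-209.3  148.5   43.4]
mouth px [257.  172.5] rect mm [380.3 237.1] [43.6 43.4] 73.4 ell [380.3 237.   44.3  44.5]
```

View pics/w8.png

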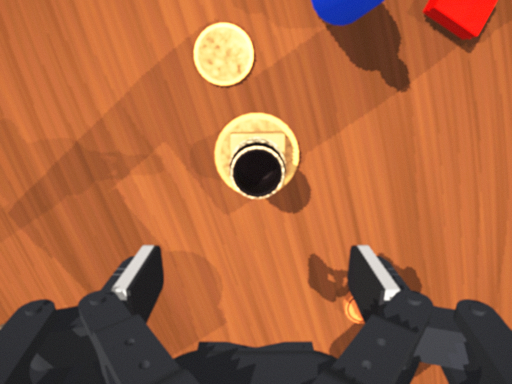

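The pot stands on the plinth, its mouth at (257,172), matching the predicted (256,173). The measured mouth centre is (380.3, 237.1). Next is the lid.

```bash
python3 -m creep '[{"x":-20.9,"y":14.9,"z":4,"rx":0,"ry":0,"rz":0,"grip":1},{"x":-20.9,"y":14.9,"z":4,"rx":0,"ry":0,"rz":0,"grip":1},{"x":-20.9,"y":14.9,"z":4,"rx":0,"ry":0,"rz":0,"grip":1},{"x":-20.9,"y":14.9,"z":4,"rx":0,"ry":0,"rz":0,"grip":1},{"x":-20.9,"y":14.9,"z":4,"rx":0,"ry":0,"rz":0,"grip":1},{"x":-20.9,"y":14.9,"z":4,"rx":0,"ry":0,"rz":0,"grip":1},{"x":-20.9,"y":14.9,"z":4,"rx":0,"ry":0,"rz":0,"grip":1},{"x":-20.9,"y":14.9,"z":4,"rx":0,"ry":0,"rz":0,"grip":1},{"x":-20.9,"y":14.9,"z":4,"rx":0,"ry":0,"rz":0,"grip":1},{"x":-20.9,"y":14.9,"z":4,"rx":0,"ry":0,"rz":0,"grip":1}]';python3 -m creep '[{"x":0,"y":0,"z":0,"rx":0,"ry":0,"rz":0,"grip":1},{"x":0,"y":0,"z":0,"rx":0,"ry":0,"rz":0,"grip":1},{"x":0,"y":0,"z":0,"rx":0,"ry":0,"rz":0,"grip":1},{"x":0,"y":0,"z":0,"rx":0,"ry":0,"rz":0,"grip":1},{"x":0,"y":0,"z":0,"rx":0,"ry":0,"rz":0,"grip":1},{"x":0,"y":0,"z":0,"rx":0,"ry":0,"rz":0,"grip":1},{"x":0,"y":0,"z":0,"rx":0,"ry":0,"rz":0,"grip":1},{"x":0,"y":0,"z":0,"rx":0,"ry":0,"rz":0,"grip":1},{"x":0,"y":0,"z":0,"rx":0,"ry":0,"rz":0,"grip":1},{"x":0,"y":0,"z":0,"rx":0,"ry":0,"rz":0,"grip":1}]'; python3 - <<'E'
from h import *
from m import seg
c=shot('wrist','w9.png'); u,v=proj(c,[[.461,-.006,.02]])[0].astype(int);print(u,v)
hsv=cv2.cvtColor(c['color'],cv2.COLOR_BGR2HSV);print(hsv[v,u-45:u+46:6].tolist())
go(.461,-.006,.02,-16.6)
cv2.imwrite('pics/w9c.png',cv2.resize(c['color'][v-60:v+60,u-60:u+60],(480,480),interpolation=cv2.INTER_CUBIC))
E
```

```text
time: 23.1
eef_pos: [0.462, -0.0067, 0.204]
tcp_rot: [0.802, 0.597, -0.001, -0.001]
contact_force: [0.5, 0.6, -0.7]
opening: 0.999
finger_force: 0.0
time: 23.93
eef_pos: [0.4625, -0.0054, 0.2058]
tcp_rot: [0.802, 0.597, 0.0, 0.0]
contact_force: [-0.2, -0.3, 0.5]
opening: 0.999
finger_force: 0.0
253 166
[[11, 181, 192], [10, 176, 203], [11, 180, 191], [11, 182, 178], [10, 185, 238], [22, 142, 255], [23, 140, 255], [23, 142, 255], [23, 140, 255], [23, 140, 255], [22, 141, 255], [23, 142, 255], [15, 176, 255], [9, 176, 139], [11, 182, 195], [11, 182, 198]]
t 24.0 at [462.5  -5.5 205.8] psi -16.6 q6 3.0 ROT [ 0.01  0.   -0.02] SHIFT [ -0.9  -1.3 185.8]
```

View pics/w9c.png

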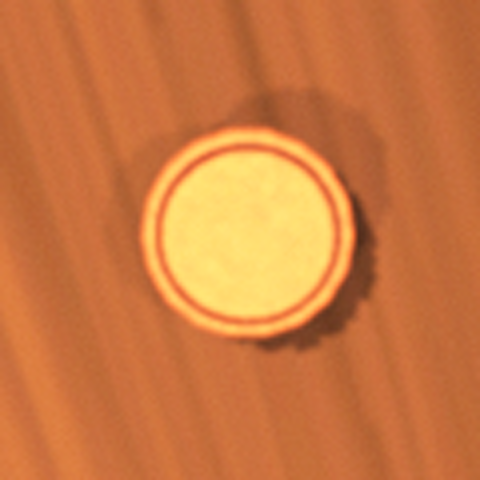

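The crop shows the lid right way up, with its black ring, centred near (247,233) of 480.

```bash
python3 - <<'E'
from h import *
from m import seg
c=load('wrist')
seg(c,(200,115,310,220),lambda h:(h[...,2]>225),'lid',.020)
E
python3 -m creep '[{"x":0,"y":0,"z":24,"rx":0,"ry":0,"rz":0,"grip":1},{"x":0,"y":0,"z":24,"rx":0,"ry":0,"rz":0,"grip":1},{"x":0,"y":0,"z":24,"rx":0,"ry":0,"rz":0,"grip":1},{"x":0,"y":0,"z":24,"rx":0,"ry":0,"rz":0,"grip":1},{"x":0,"y":0,"z":24,"rx":0,"ry":0,"rz":0,"grip":1},{"x":0,"y":0,"z":24,"rx":0,"ry":0,"rz":0,"grip":1},{"x":0,"y":0,"z":18,"rx":0,"ry":0,"rz":0,"grip":1},{"x":0,"y":0,"z":0,"rx":0,"ry":0,"rz":0,"grip":1},{"x":0,"y":0,"z":0,"rx":0,"ry":0,"rz":0,"grip":1},{"x":0,"y":0,"z":0,"rx":0,"ry":0,"rz":0,"grip":1}]'; python3 -c "
from h import *
go(.461,-.006,.0015,-16.6)"
```

```text
lid px [254.5 163.5] rect mm [463.   -3.5] [54.3 55.3] 73.4 ell [462.7  -3.8  55.4  56.2]
time: 24.82
eef_pos: [0.4635, -0.0058, 0.0449]
tcp_rot: [0.802, 0.597, 0.001, 0.001]
contact_force: [0.1, -0.2, -0.0]
opening: 1.002
finger_force: 0.0
t 24.8 at [463.5  -5.8  44.9] psi -16.6 q6 3.0 ROT [ 0.11 -0.01 -0.03] SHIFT [-0.9 -2.3 43.4]
```

```bash
python3 -m creep '[{"x":1.8,"y":-0.3,"z":9,"rx":0,"ry":0,"rz":0,"grip":1},{"x":0,"y":0,"z":9,"rx":0,"ry":0,"rz":0,"grip":1},{"x":0,"y":0,"z":9,"rx":0,"ry":0,"rz":0,"grip":1},{"x":0,"y":0,"z":7,"rx":0,"ry":0,"rz":0,"grip":1},{"x":0,"y":0,"z":5,"rx":0,"ry":0,"rz":0,"grip":1},{"x":0,"y":0,"z":3,"rx":0,"ry":0,"rz":0,"grip":1},{"x":0,"y":0,"z":0,"rx":0,"ry":0,"rz":0,"grip":1},{"x":0,"y":0,"z":0,"rx":0,"ry":0,"rz":0,"grip":1},{"x":0,"y":0,"z":0,"rx":0,"ry":0,"rz":0,"grip":1},{"x":0,"y":0,"z":0,"rx":0,"ry":0,"rz":0,"grip":1}]'; python3 -c "
from h import *
go(.4628,-.0037,.0015,-16.6)"
```

```text
time: 25.65
eef_pos: [0.4631, -0.0038, 0.0021]
tcp_rot: [0.802, 0.597, 0.0, 0.0]
contact_force: [0.4, 0.3, -0.3]
opening: 1.001
finger_force: 0.0
t 25.6 at [463.1  -3.8   2.1] psi -16.6 q6 4.0 ROT [ 0.05 -0.   -0.03] SHIFT [ 0.  -0.4  0.6]
```

```bash
python3 -m creep '[{"x":0,"y":0,"z":0,"rx":0,"ry":0,"rz":0,"grip":0},{"x":0,"y":0,"z":0,"rx":0,"ry":0,"rz":0,"grip":0},{"x":0,"y":0,"z":0,"rx":0,"ry":0,"rz":0,"grip":0},{"x":0,"y":0,"z":0,"rx":0,"ry":0,"rz":0,"grip":0},{"x":0,"y":0,"z":0,"rx":0,"ry":0,"rz":0,"grip":0},{"x":0,"y":0,"z":0,"rx":0,"ry":0,"rz":0,"grip":0},{"x":0,"y":0,"z":0,"rx":0,"ry":0,"rz":0,"grip":0},{"x":0,"y":0,"z":0,"rx":0,"ry":0,"rz":0,"grip":0},{"x":0,"y":0,"z":0,"rx":0,"ry":0,"rz":0,"grip":0},{"x":0,"y":0,"z":0,"rx":0,"ry":0,"rz":0,"grip":0}]' 30; python3 -m creep '[{"x":0,"y":0,"z":-4,"rx":0,"ry":0,"rz":0,"grip":0},{"x":0,"y":0,"z":-10,"rx":0,"ry":0,"rz":0,"grip":0},{"x":0,"y":0,"z":-18,"rx":0,"ry":0,"rz":0,"grip":0},{"x":0,"y":0,"z":-22,"rx":0,"ry":0,"rz":0,"grip":0},{"x":0,"y":0,"z":-22,"rx":0,"ry":0,"rz":0,"grip":0},{"x":0,"y":0,"z":-22,"rx":0,"ry":0,"rz":0,"grip":0},{"x":0,"y":0,"z":-18,"rx":0,"ry":0,"rz":0,"grip":0},{"x":0,"y":0,"z":-10,"rx":0,"ry":0,"rz":0,"grip":0},{"x":0,"y":0,"z":0,"rx":0,"ry":0,"rz":0,"grip":0},{"x":0,"y":0,"z":0,"rx":0,"ry":0,"rz":0,"grip":0}]'; python3 - <<'E'
from h import *
from m import seg
go(.3803,.2371,.1,-16.6)
c=shot('wrist','w10.png')
E
```

```text
time: 26.48
eef_pos: [0.4631, -0.0038, 0.0022]
tcp_rot: [0.802, 0.597, 0.0, 0.0]
contact_force: [-0.9, -0.0, 5.7]
opening: 0.62
finger_force: 31.5
time: 27.32
eef_pos: [0.4626, -0.0037, 0.1278]
tcp_rot: [0.802, 0.597, 0.0, 0.0]
contact_force: [-0.2, -0.1, -1.0]
opening: 0.616
finger_force: 31.6
t 27.3 at [462.6  -3.7 127.8] psi -16.6 q6 4.0 ROT [ 0.04 -0.   -0.03] SHIFT [ 207.3 -147.7   27.8]
```

View pics/w10.png

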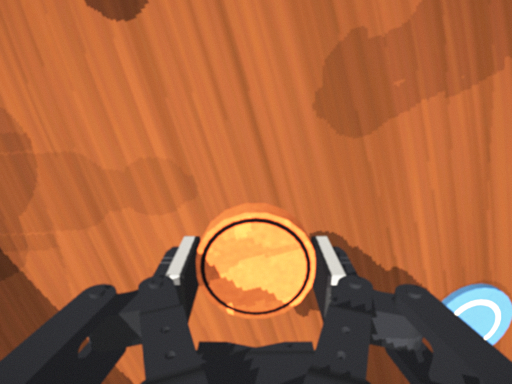

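The lid is held level at (256,265) between the pads. I carry it above the pot.

```bash
python3 -m creep '[{"x":9,"y":-6.5,"z":0,"rx":0,"ry":0,"rz":0,"grip":0},{"x":18,"y":-13,"z":0,"rx":0,"ry":0,"rz":0,"grip":0},{"x":22,"y":-15.7,"z":0,"rx":0,"ry":0,"rz":0,"grip":0},{"x":24,"y":-17,"z":0,"rx":0,"ry":0,"rz":0,"grip":0},{"x":24,"y":-17,"z":0,"rx":0,"ry":0,"rz":0,"grip":0},{"x":24,"y":-17,"z":0,"rx":0,"ry":0,"rz":0,"grip":0},{"x":24,"y":-17,"z":0,"rx":0,"ry":0,"rz":0,"grip":0},{"x":24,"y":-17,"z":0,"rx":0,"ry":0,"rz":0,"grip":0},{"x":22,"y":-16,"z":0,"rx":0,"ry":0,"rz":0,"grip":0},{"x":16,"y":-11.5,"z":0,"rx":0,"ry":0,"rz":0,"grip":0}]'; python3 -m creep '[{"x":0,"y":0,"z":0,"rx":0,"ry":0,"rz":0,"grip":0},{"x":0,"y":0,"z":0,"rx":0,"ry":0,"rz":0,"grip":0},{"x":0,"y":0,"z":0,"rx":0,"ry":0,"rz":0,"grip":0},{"x":0,"y":0,"z":0,"rx":0,"ry":0,"rz":0,"grip":0},{"x":0,"y":0,"z":0,"rx":0,"ry":0,"rz":0,"grip":0},{"x":0,"y":0,"z":0,"rx":0,"ry":0,"rz":0,"grip":0},{"x":0,"y":0,"z":0,"rx":0,"ry":0,"rz":0,"grip":0},{"x":0,"y":0,"z":0,"rx":0,"ry":0,"rz":0,"grip":0},{"x":0,"y":0,"z":0,"rx":0,"ry":0,"rz":0,"grip":0},{"x":0,"y":0,"z":0,"rx":0,"ry":0,"rz":0,"grip":0}]'; python3 - <<'E'
from h import *
go(.3803,.2371,.086,-16.6)
E
```

```text
time: 28.2
eef_pos: [0.3778, 0.2387, 0.1261]
tcp_rot: [0.802, 0.598, -0.002, -0.001]
contact_force: [-0.2, 0.1, -1.1]
opening: 0.617
finger_force: 31.6
time: 29.03
eef_pos: [0.3806, 0.2367, 0.1278]
tcp_rot: [0.802, 0.597, 0.0, 0.0]
contact_force: [-0.0, 0.2, -0.7]
opening: 0.617
finger_force: 31.6
t 29.0 at [380.6 236.7 127.8] psi -16.6 q6 36.0 ROT [ 0.01 -0.   -0.05] SHIFT [ 0.3 -0.4 41.8]
```

```bash
python3 -m creep '[{"x":0.3,"y":-0.4,"z":6,"rx":0,"ry":0,"rz":0,"grip":0},{"x":0,"y":0,"z":8,"rx":0,"ry":0,"rz":0,"grip":0},{"x":0,"y":0,"z":8,"rx":0,"ry":0,"rz":0,"grip":0},{"x":0,"y":0,"z":6,"rx":0,"ry":0,"rz":0,"grip":0},{"x":0,"y":0,"z":3,"rx":0,"ry":0,"rz":0,"grip":0},{"x":0,"y":0,"z":2,"rx":0,"ry":0,"rz":0,"grip":0},{"x":0,"y":0,"z":1,"rx":0,"ry":0,"rz":0,"grip":0},{"x":0,"y":0,"z":1,"rx":0,"ry":0,"rz":0,"grip":0},{"x":0,"y":0,"z":1,"rx":0,"ry":0,"rz":0,"grip":0},{"x":0,"y":0,"z":0,"rx":0,"ry":0,"rz":0,"grip":0}]'; python3 - <<'E'
from h import *
go(.3803,.2371,.0862,-16.6)
E
```

```text
time: 29.87
eef_pos: [0.3803, 0.2373, 0.0918]
tcp_rot: [0.802, 0.597, 0.0, 0.0]
contact_force: [-0.8, -0.0, -0.8]
opening: 0.614
finger_force: 31.6
t 29.9 at [380.3 237.3  91.8] psi -16.6 q6 36.0 ROT [ 0.02 -0.01 -0.03] SHIFT [-0.2  0.1  5.6]
```

```bash
python3 -m creep '[{"x":0,"y":0,"z":0.6,"rx":0,"ry":0,"rz":0,"grip":0},{"x":0,"y":0,"z":0.6,"rx":0,"ry":0,"rz":0,"grip":0},{"x":0,"y":0,"z":0.6,"rx":0,"ry":0,"rz":0,"grip":0},{"x":0,"y":0,"z":0.6,"rx":0,"ry":0,"rz":0,"grip":0},{"x":0,"y":0,"z":0.6,"rx":0,"ry":0,"rz":0,"grip":0},{"x":0,"y":0,"z":0.6,"rx":0,"ry":0,"rz":0,"grip":0},{"x":0,"y":0,"z":0.6,"rx":0,"ry":0,"rz":0,"grip":0},{"x":0,"y":0,"z":0.4,"rx":0,"ry":0,"rz":0,"grip":0},{"x":0,"y":0,"z":0,"rx":0,"ry":0,"rz":0,"grip":0},{"x":0,"y":0,"z":0,"rx":0,"ry":0,"rz":0,"grip":0}]'
```

```text
time: 30.7
eef_pos: [0.3801, 0.2372, 0.0871]
tcp_rot: [0.802, 0.597, -0.0, -0.0]
contact_force: [0.4, -0.4, -0.3]
opening: 0.617
finger_force: 31.6
```

```bash
python3 -m creep '[{"x":0,"y":0,"z":0.3,"rx":0,"ry":0,"rz":0,"grip":0},{"x":0,"y":0,"z":0.3,"rx":0,"ry":0,"rz":0,"grip":0},{"x":0,"y":0,"z":0.3,"rx":0,"ry":0,"rz":0,"grip":0},{"x":0,"y":0,"z":0.2,"rx":0,"ry":0,"rz":0,"grip":0},{"x":0,"y":0,"z":0,"rx":0,"ry":0,"rz":0,"grip":0},{"x":0,"y":0,"z":0,"rx":0,"ry":0,"rz":0,"grip":0},{"x":0,"y":0,"z":0,"rx":0,"ry":0,"rz":0,"grip":0},{"x":0,"y":0,"z":0,"rx":0,"ry":0,"rz":0,"grip":0},{"x":0,"y":0,"z":0,"rx":0,"ry":0,"rz":0,"grip":0},{"x":0,"y":0,"z":0,"rx":0,"ry":0,"rz":0,"grip":0}]'
```

```text
time: 31.53
eef_pos: [0.3802, 0.2373, 0.0862]
tcp_rot: [0.802, 0.597, 0.0, -0.0]
contact_force: [-0.7, -0.5, 3.6]
opening: 0.616
finger_force: 31.9
```

Contact comes exactly at the predicted seated height (86.2 mm). I release and rise.

```bash
python3 -m creep '[{"x":0,"y":0,"z":0,"rx":0,"ry":0,"rz":0,"grip":0.75},{"x":0,"y":0,"z":0,"rx":0,"ry":0,"rz":0,"grip":1},{"x":0,"y":0,"z":0,"rx":0,"ry":0,"rz":0,"grip":1},{"x":0,"y":0,"z":0,"rx":0,"ry":0,"rz":0,"grip":1},{"x":0,"y":0,"z":0,"rx":0,"ry":0,"rz":0,"grip":1},{"x":0,"y":0,"z":0,"rx":0,"ry":0,"rz":0,"grip":1},{"x":0,"y":0,"z":-5,"rx":0,"ry":0,"rz":0,"grip":1},{"x":0,"y":0,"z":-10,"rx":0,"ry":0,"rz":0,"grip":1},{"x":0,"y":0,"z":-15,"rx":0,"ry":0,"rz":0,"grip":1},{"x":0,"y":0,"z":-20,"rx":0,"ry":0,"rz":0,"grip":1}]'; python3 -m creep '[{"x":0,"y":0,"z":-25,"rx":0,"ry":0,"rz":0,"grip":1},{"x":0,"y":0,"z":-30,"rx":0,"ry":0,"rz":0,"grip":1},{"x":0,"y":0,"z":-30,"rx":0,"ry":0,"rz":0,"grip":1},{"x":0,"y":0,"z":-25,"rx":0,"ry":0,"rz":0,"grip":1},{"x":0,"y":0,"z":0,"rx":0,"ry":0,"rz":0,"grip":1},{"x":0,"y":0,"z":0,"rx":0,"ry":0,"rz":0,"grip":1},{"x":0,"y":0,"z":0,"rx":0,"ry":0,"rz":0,"grip":1},{"x":0,"y":0,"z":0,"rx":0,"ry":0,"rz":0,"grip":1},{"x":0,"y":0,"z":0,"rx":0,"ry":0,"rz":0,"grip":1},{"x":0,"y":0,"z":0,"rx":0,"ry":0,"rz":0,"grip":1}]'; python3 - <<'E'
from h import *
from m import seg
c=shot('wrist','w11.png'); print(proj(c,[[.3803,.2371,.104]]))
u,v=proj(c,[[.3803,.2371,.104]])[0].astype(int)
hsv=cv2.cvtColor(c['color'],cv2.COLOR_BGR2HSV);print(hsv[v,u-45:u+46:6].tolist(),hsv[v-48:v+46:6,u].tolist())
t=load('top'); hh=cv2.cvtColor(t['color'],cv2.COLOR_BGR2HSV).astype(int)
go(.398,-.256,.2,-16.6)
a=load('scene'); A=cv2.resize(a['color'][215:255,140:185],(450,400),interpolation=cv2.INTER_CUBIC)
cv2.imwrite('pics/w11c.png',np.hstack([A,cv2.resize(c['color'][v-65:v+65,u-55:u+55],(338,400),interpolation=cv2.INTER_CUBIC)]))
E
```

```text
time: 32.37
eef_pos: [0.3793, 0.237, 0.1362]
tcp_rot: [0.802, 0.597, -0.001, -0.0]
contact_force: [0.6, -0.2, -0.3]
opening: 0.996
finger_force: 0.0
time: 33.2
eef_pos: [0.3795, 0.237, 0.2447]
tcp_rot: [0.802, 0.597, -0.001, -0.0]
contact_force: [0.7, 0.4, 0.2]
opening: 1.001
finger_force: 0.0
[[255.57031559 176.44220018]]
[[11, 180, 177], [10, 175, 165], [28, 99, 255], [18, 154, 255], [19, 152, 255], [20, 149, 255], [19, 155, 255], [20, 152, 255], [19, 153, 255], [19, 153, 255], [19, 153, 255], [19, 153, 255], [8, 187, 192], [21, 140, 250], [10, 177, 131], [10, 177, 130]] [[18, 139, 250], [24, 117, 254], [18, 92, 194], [10, 187, 241], [9, 184, 233], [20, 150, 255], [19, 156, 255], [19, 153, 255], [20, 152, 255], [20, 153, 255], [19, 155, 255], [19, 151, 255], [10, 187, 240], [11, 179, 206], [11, 179, 204], [12, 179, 202]]
t 33.2 at [379.7 237.1 244.9] psi -16.6 q6 36.0 ROT [-0.1   0.07 -0.03] SHIFT [-467.3  158.4   44.9]
```

View pics/w11c.png

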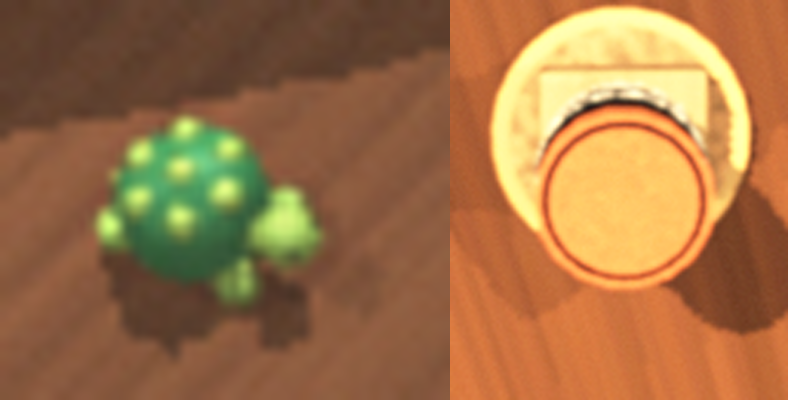

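The crop shows the turtle with its head toward +x (shell near (190,200)). The lid is seated concentric on the pot, its ring centre at (257,176.6) full-image against the predicted (255.6,176.4). Next is the turtle.

```bash
python3 -m creep '[{"x":0,"y":0,"z":0,"rx":0,"ry":0,"rz":6.64,"grip":1},{"x":0,"y":0,"z":0,"rx":0,"ry":0,"rz":6.64,"grip":1},{"x":0,"y":0,"z":0,"rx":0,"ry":0,"rz":6.64,"grip":1},{"x":0,"y":0,"z":0,"rx":0,"ry":0,"rz":6.64,"grip":1},{"x":0,"y":0,"z":0,"rx":0,"ry":0,"rz":6.64,"grip":1},{"x":0,"y":0,"z":0,"rx":0,"ry":0,"rz":6.64,"grip":1},{"x":0,"y":0,"z":0,"rx":0,"ry":0,"rz":6.64,"grip":1},{"x":0,"y":0,"z":0,"rx":0,"ry":0,"rz":6.64,"grip":1},{"x":0,"y":0,"z":0,"rx":0,"ry":0,"rz":6.64,"grip":1},{"x":0,"y":0,"z":0,"rx":0,"ry":0,"rz":6.64,"grip":1}]'; python3 -m creep '[{"x":0,"y":35,"z":0,"rx":0,"ry":0,"rz":0,"grip":1},{"x":0,"y":35,"z":0,"rx":0,"ry":0,"rz":0,"grip":1},{"x":10,"y":35,"z":3,"rx":0,"ry":0,"rz":0,"grip":1},{"x":10,"y":35,"z":3,"rx":0,"ry":0,"rz":0,"grip":1},{"x":10,"y":35,"z":3,"rx":0,"ry":0,"rz":0,"grip":1},{"x":0,"y":35,"z":3,"rx":0,"ry":0,"rz":0,"grip":1},{"x":0,"y":35,"z":3,"rx":0,"ry":0,"rz":0,"grip":1},{"x":0,"y":35,"z":3,"rx":0,"ry":0,"rz":0,"grip":1},{"x":-10,"y":35,"z":3,"rx":0,"ry":0,"rz":0,"grip":1},{"x":-10,"y":35,"z":3,"rx":0,"ry":0,"rz":0,"grip":1}]'; python3 -c "
from h import *
go(.398,-.256,.2,-83)
w=load('wrist'); print(onz(w,(256.8,176.5),.104))"
```

```text
time: 34.08
eef_pos: [0.3799, 0.2372, 0.2455]
tcp_rot: [0.998, 0.058, -0.001, 0.0]
contact_force: [-0.2, 0.3, -0.2]
opening: 1.003
finger_force: 0.0
time: 34.92
eef_pos: [0.4322, -0.1106, 0.2215]
tcp_rot: [0.998, 0.061, -0.0, -0.0]
contact_force: [0.9, -0.2, -0.5]
opening: 0.998
finger_force: 0.0
t 34.9 at [ 432.2 -110.6  221.5] psi -83.0 q6 56.0 ROT [-0.03  0.03 -0.02] SHIFT [-51.6 140.2  21.5]
[0.38135506 0.23672858 0.104     ]
```

```bash
python3 -m creep '[{"x":-10,"y":28,"z":4,"rx":0,"ry":0,"rz":0,"grip":1},{"x":-10,"y":28,"z":4,"rx":0,"ry":0,"rz":0,"grip":1},{"x":-10,"y":28,"z":4,"rx":0,"ry":0,"rz":0,"grip":1},{"x":-10,"y":28,"z":4,"rx":0,"ry":0,"rz":0,"grip":1},{"x":-11,"y":28,"z":4,"rx":0,"ry":0,"rz":0,"grip":1},{"x":0,"y":0,"z":0,"rx":0,"ry":0,"rz":0,"grip":1},{"x":0,"y":0,"z":0,"rx":0,"ry":0,"rz":0,"grip":1},{"x":0,"y":0,"z":0,"rx":0,"ry":0,"rz":0,"grip":1},{"x":0,"y":0,"z":0,"rx":0,"ry":0,"rz":0,"grip":1},{"x":0,"y":0,"z":0,"rx":0,"ry":0,"rz":0,"grip":1}]'; python3 - <<'E'
from h import *
go(.398,-.256,.2,-83)
c=shot('wrist'); c=shot('wrist'); u,v=proj(c,[[.398,-.256,.015]])[0].astype(int); print(u,v)
x0,y0=u-65,v-60
cv2.imwrite('pics/w12c.png',cv2.resize(c['color'][y0:y0+120,x0:x0+130],None,fx=6,fy=5 and 6,interpolation=cv2.INTER_CUBIC)[:600]) if 0 else cv2.imwrite('pics/w12c.png',cv2.resize(c['color'][y0:y0+120,x0:x0+130],(650,600),interpolation=cv2.INTER_CUBIC))
print(x0,y0)
hsv=cv2.cvtColor(c['color'],cv2.COLOR_BGR2HSV).astype(int)
g=(hsv[...,0]>38)&(hsv[...,0]<100)&(hsv[...,1]>60); g[:, :x0]=0; g[:,x0+130:]=0; g[y0+120:]=0; g[:y0]=0
ys,xs=np.nonzero(g); print('dark+light green',xs.mean(),ys.mean(),len(xs)); 
for hmin in (45,55,62,70):
    q=g&(hsv[...,0]>hmin); ys,xs=np.nonzero(q); print(hmin,len(xs),xs.mean(),ys.mean(),xs.min(),xs.max(),ys.min(),ys.max())
E
```

```text
time: 35.75
eef_pos: [0.3993, -0.2531, 0.2021]
tcp_rot: [0.998, 0.062, 0.0, -0.0]
contact_force: [-0.4, -0.3, 0.6]
opening: 0.997
finger_force: 0.0
t 35.8 at [ 399.3 -253.1  202.1] psi -82.9 q6 38.0 ROT [-0.   -0.01  0.07] SHIFT [-1.6  2.8  2.1]
257 167
192 107
dark+light green 259.33434343434345 166.2040404040404 990
45 843 258.88018979833925 166.8208778173191 239 278 148 188
55 716 258.9036312849162 166.9217877094972 240 278 149 187
62 632 258.746835443038 166.78481012658227 240 278 149 187
70 294 256.25850340136054 171.6156462585034 241 271 153 186
```

View pics/w12c.png

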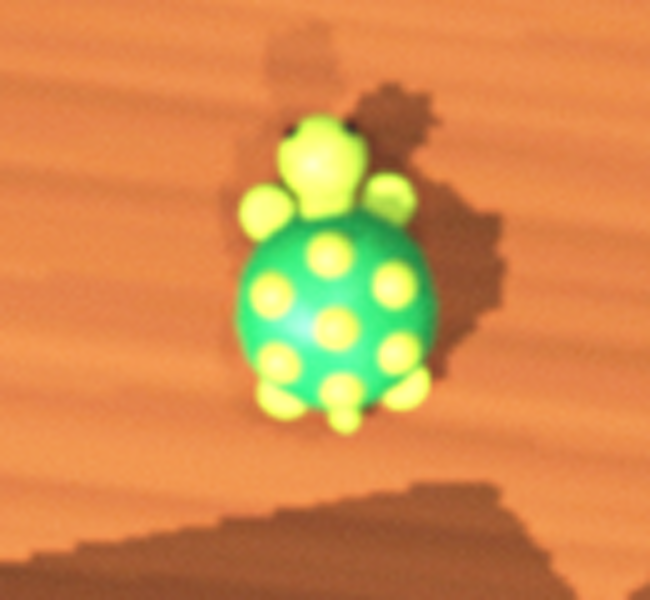

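The crop shows the turtle with its head up at (322,160), tail at (345,417), shell outline x 236–438 and centre near (337,309), so it is about 5° off the tool axis.

```bash
python3 - <<'E'
from h import *
c=load('wrist'); f=lambda u,v:(192+(u+.5)/5-.5,107+(v+.5)/5-.5)
h=onz(c,f(322,160),.018); t=onz(c,f(345,420),.012); ap=onz(c,f(336,329),.034); sh=onz(c,f(337,309),.018)
L=onz(c,f(236,309),.018);Rr=onz(c,f(438,309),.018)
f1=onz(c,f(266,212),.007);f2=onz(c,f(390,200),.007);f3=onz(c,f(283,395),.006);f4=onz(c,f(408,385),.006)
for n,p in zip('head tail apex shell L R'.split(),(h,t,ap,sh,L,Rr)): print(n,np.round(p*1000,1))
print(np.round([f1*1000,f2*1000,f3*1000,f4*1000],1), (f1+f2+f3+f4)/4)
d=h-t; print(np.degrees(np.arctan2(d[1],d[0])),np.linalg.norm(L-Rr), np.degrees(np.arctan2(*( (f1-f3)[[1,0]]))),np.degrees(np.arctan2(*( (f2-f4)[[1,0]]))))
m=(ap+sh)/2; go(m[0],m[1],.002,np.degrees(np.arctan2(d[1],d[0]))-90)
E
```

```text
head [ 428.9 -250.9   18. ]
tail [ 372.9 -262.9   12. ]
apex [ 398.1 -257.5   34. ]
shell [ 398.5 -257.8   18. ]
L [ 395.9 -237.    18. ]
R [ 401.1 -278.7   18. ]
[[ 415.  -240.7    7. ]
 [ 420.7 -266.4    7. ]
 [ 375.1 -249.     6. ]
 [ 380.7 -275.9    6. ]] [ 0.39784794 -0.25801982  0.0065    ]
12.112147011571054 0.04205078240145527 11.74887789333579 13.342503281997692
t 35.9 at [ 399.3 -253.2  202.2] psi -82.9 q6 38.0 ROT [ 0.01 -0.01 -5.04] SHIFT [ -1.9   4.1 200.2]
```

```bash
python3 -m creep '[{"x":0,"y":0,"z":0,"rx":0,"ry":0,"rz":-5,"grip":1},{"x":-1.9,"y":4.1,"z":24,"rx":0,"ry":0,"rz":0,"grip":1},{"x":0,"y":0,"z":26,"rx":0,"ry":0,"rz":0,"grip":1},{"x":0,"y":0,"z":26,"rx":0,"ry":0,"rz":0,"grip":1},{"x":0,"y":0,"z":26,"rx":0,"ry":0,"rz":0,"grip":1},{"x":0,"y":0,"z":26,"rx":0,"ry":0,"rz":0,"grip":1},{"x":0,"y":0,"z":20,"rx":0,"ry":0,"rz":0,"grip":1},{"x":0,"y":0,"z":10,"rx":0,"ry":0,"rz":0,"grip":1},{"x":0,"y":0,"z":0,"rx":0,"ry":0,"rz":0,"grip":1},{"x":0,"y":0,"z":0,"rx":0,"ry":0,"rz":0,"grip":1}]'; python3 -c "
from h import *
go(.3982,-.2577,.002,-77.9)"
```

```text
time: 36.68
eef_pos: [0.3982, -0.2584, 0.0443]
tcp_rot: [0.995, 0.105, -0.0, -0.0]
contact_force: [0.1, 0.0, 1.1]
opening: 1.002
finger_force: 0.0
t 36.7 at [ 398.2 -258.4   44.3] psi -78.0 q6 33.0 ROT [-0.    0.   -0.09] SHIFT [ 0.1 -0.6 42.3]
```

```bash
python3 -m creep '[{"x":0,"y":-0.4,"z":9,"rx":0,"ry":0,"rz":0,"grip":1},{"x":0,"y":0,"z":9,"rx":0,"ry":0,"rz":0,"grip":1},{"x":0,"y":0,"z":9,"rx":0,"ry":0,"rz":0,"grip":1},{"x":0,"y":0,"z":7,"rx":0,"ry":0,"rz":0,"grip":1},{"x":0,"y":0,"z":5,"rx":0,"ry":0,"rz":0,"grip":1},{"x":0,"y":0,"z":2,"rx":0,"ry":0,"rz":0,"grip":1},{"x":0,"y":0,"z":0,"rx":0,"ry":0,"rz":0,"grip":1},{"x":0,"y":0,"z":0,"rx":0,"ry":0,"rz":0,"grip":1},{"x":0,"y":0,"z":0,"rx":0,"ry":0,"rz":0,"grip":1},{"x":0,"y":0,"z":0,"rx":0,"ry":0,"rz":0,"grip":1}]'; python3 -c "
from h import *
go(.3982,-.2577,.002,-77.9)"; python3 -m creep '[{"x":0,"y":0,"z":0,"rx":0,"ry":0,"rz":0,"grip":0},{"x":0,"y":0,"z":0,"rx":0,"ry":0,"rz":0,"grip":0},{"x":0,"y":0,"z":0,"rx":0,"ry":0,"rz":0,"grip":0},{"x":0,"y":0,"z":0,"rx":0,"ry":0,"rz":0,"grip":0},{"x":0,"y":0,"z":0,"rx":0,"ry":0,"rz":0,"grip":0},{"x":0,"y":0,"z":0,"rx":0,"ry":0,"rz":0,"grip":0},{"x":0,"y":0,"z":0,"rx":0,"ry":0,"rz":0,"grip":0},{"x":0,"y":0,"z":0,"rx":0,"ry":0,"rz":0,"grip":0},{"x":0,"y":0,"z":0,"rx":0,"ry":0,"rz":0,"grip":0},{"x":0,"y":0,"z":0,"rx":0,"ry":0,"rz":0,"grip":0}]' 30
```

```text
time: 37.52
eef_pos: [0.3981, -0.2584, 0.0034]
tcp_rot: [0.995, 0.104, 0.0, 0.0]
contact_force: [0.5, -0.8, -0.4]
opening: 1.001
finger_force: 0.0
t 37.5 at [ 398.1 -258.4    3.4] psi -78.0 q6 33.0 ROT [ 0.04 -0.03 -0.13] SHIFT [ 0.3 -0.6  1.4]
time: 38.35
eef_pos: [0.3979, -0.2582, 0.0034]
tcp_rot: [0.995, 0.104, 0.0, 0.0]
contact_force: [-1.4, 0.8, 4.7]
opening: 0.477
finger_force: 30.5
```

```bash
python3 -m creep '[{"x":0,"y":0,"z":-5,"rx":0,"ry":0,"rz":0,"grip":0},{"x":0,"y":0,"z":-12,"rx":0,"ry":0,"rz":0,"grip":0},{"x":0,"y":0,"z":-20,"rx":0,"ry":0,"rz":0,"grip":0},{"x":0,"y":0,"z":-24,"rx":0,"ry":0,"rz":0,"grip":0},{"x":0,"y":0,"z":-24,"rx":0,"ry":0,"rz":0,"grip":0},{"x":0,"y":0,"z":-24,"rx":0,"ry":0,"rz":0,"grip":0},{"x":0,"y":0,"z":-20,"rx":0,"ry":0,"rz":0,"grip":0},{"x":0,"y":0,"z":-12,"rx":0,"ry":0,"rz":0,"grip":0},{"x":0,"y":0,"z":-6,"rx":0,"ry":0,"rz":0,"grip":0},{"x":0,"y":0,"z":0,"rx":0,"ry":0,"rz":0,"grip":0}]'; python3 - <<'E'
from h import *
go(.3807,.2370,.15,-78)
c=shot('wrist','w13.png')
E
```

```text
time: 39.18
eef_pos: [0.3984, -0.2586, 0.1513]
tcp_rot: [0.995, 0.104, 0.001, 0.001]
contact_force: [-0.0, 0.6, -0.0]
opening: 0.476
finger_force: 30.5
t 39.2 at [ 398.4 -258.6  151.3] psi -78.0 q6 33.0 ROT [ 0.14 -0.09 -0.03] SHIFT [  85.8 -488.5    1.3]
```

View pics/w13.png

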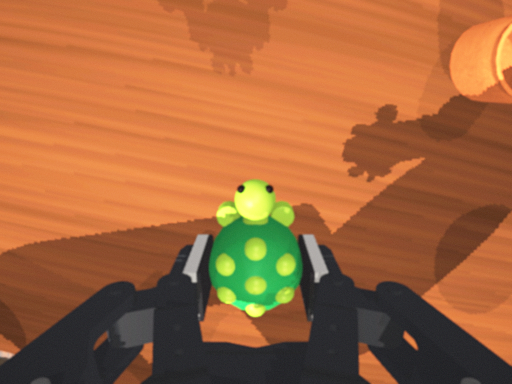

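The turtle is held level, head up at (255,200), shell centred at (256,262). I carry it in an arc that keeps above the minimum reach.

```bash
python3 -m creep '[{"x":5,"y":-11,"z":0,"rx":0,"ry":0,"rz":0,"grip":0},{"x":9,"y":-20,"z":0,"rx":0,"ry":0,"rz":0,"grip":0},{"x":11,"y":-25,"z":0,"rx":0,"ry":0,"rz":0,"grip":0},{"x":11,"y":-25,"z":0,"rx":0,"ry":0,"rz":0,"grip":0},{"x":11,"y":-25,"z":0,"rx":0,"ry":0,"rz":0,"grip":0},{"x":11,"y":-25,"z":0,"rx":0,"ry":0,"rz":0,"grip":0},{"x":11,"y":-25,"z":0,"rx":0,"ry":0,"rz":0,"grip":0},{"x":11,"y":-25,"z":0,"rx":0,"ry":0,"rz":0,"grip":0},{"x":11,"y":-25,"z":0,"rx":0,"ry":0,"rz":0,"grip":0},{"x":11,"y":-25,"z":0,"rx":0,"ry":0,"rz":0,"grip":0}]'; python3 -m creep '[{"x":2.3,"y":-25,"z":0,"rx":0,"ry":0,"rz":0,"grip":0},{"x":2.3,"y":-25,"z":0,"rx":0,"ry":0,"rz":0,"grip":0},{"x":2.3,"y":-25,"z":0,"rx":0,"ry":0,"rz":0,"grip":0},{"x":2.3,"y":-25,"z":0,"rx":0,"ry":0,"rz":0,"grip":0},{"x":2.3,"y":-25,"z":0,"rx":0,"ry":0,"rz":0,"grip":0},{"x":-6,"y":-29,"z":0,"rx":0,"ry":0,"rz":0,"grip":0},{"x":-6,"y":-29,"z":0,"rx":0,"ry":0,"rz":0,"grip":0},{"x":-6,"y":-29,"z":0,"rx":0,"ry":0,"rz":0,"grip":0},{"x":-5,"y":-25,"z":0,"rx":0,"ry":0,"rz":0,"grip":0},{"x":-4,"y":-18,"z":0,"rx":0,"ry":0,"rz":0,"grip":0}]'; python3 -m creep '[{"x":0,"y":0,"z":0,"rx":0,"ry":0,"rz":0,"grip":0},{"x":0,"y":0,"z":0,"rx":0,"ry":0,"rz":0,"grip":0},{"x":0,"y":0,"z":0,"rx":0,"ry":0,"rz":0,"grip":0},{"x":0,"y":0,"z":0,"rx":0,"ry":0,"rz":0,"grip":0},{"x":0,"y":0,"z":0,"rx":0,"ry":0,"rz":0,"grip":0},{"x":0,"y":0,"z":0,"rx":0,"ry":0,"rz":0,"grip":0},{"x":0,"y":0,"z":0,"rx":0,"ry":0,"rz":0,"grip":0},{"x":0,"y":0,"z":0,"rx":0,"ry":0,"rz":0,"grip":0},{"x":0,"y":0,"z":0,"rx":0,"ry":0,"rz":0,"grip":0},{"x":0,"y":0,"z":0,"rx":0,"ry":0,"rz":0,"grip":0}]'; python3 -c "
from h import *
go(.3807,.2370,.1074,-78)"
```

```text
time: 40.07
eef_pos: [0.4484, -0.0086, 0.1482]
tcp_rot: [0.995, 0.104, -0.001, -0.001]
contact_force: [0.8, 0.8, -0.2]
opening: 0.476
finger_force: 30.5
time: 40.9
eef_pos: [0.3789, 0.2371, 0.1482]
tcp_rot: [0.994, 0.105, -0.002, 0.0]
contact_force: [-0.1, 0.1, -0.0]
opening: 0.479
finger_force: 30.5
time: 41.73
eef_pos: [0.3817, 0.2352, 0.1501]
tcp_rot: [0.995, 0.104, 0.0, -0.0]
contact_force: [0.6, -0.8, -1.1]
opening: 0.483
finger_force: 30.6
t 41.7 at [381.7 235.2 150.1] psi -78.0 q6 97.0 ROT [-0.   -0.01 -0.05] SHIFT [-0.6 -2.  42.7]
```

```bash
python3 -m creep '[{"x":-0.6,"y":-2,"z":6,"rx":0,"ry":0,"rz":0,"grip":0},{"x":0,"y":0,"z":8,"rx":0,"ry":0,"rz":0,"grip":0},{"x":0,"y":0,"z":8,"rx":0,"ry":0,"rz":0,"grip":0},{"x":0,"y":0,"z":6,"rx":0,"ry":0,"rz":0,"grip":0},{"x":0,"y":0,"z":4,"rx":0,"ry":0,"rz":0,"grip":0},{"x":0,"y":0,"z":3,"rx":0,"ry":0,"rz":0,"grip":0},{"x":0,"y":0,"z":2,"rx":0,"ry":0,"rz":0,"grip":0},{"x":0,"y":0,"z":2,"rx":0,"ry":0,"rz":0,"grip":0},{"x":0,"y":0,"z":0,"rx":0,"ry":0,"rz":0,"grip":0},{"x":0,"y":0,"z":0,"rx":0,"ry":0,"rz":0,"grip":0}]'; python3 -c "
from h import *
go(.3807,.2370,.1074,-78)"
```

```text
time: 42.57
eef_pos: [0.3808, 0.2372, 0.1111]
tcp_rot: [0.995, 0.104, 0.0, -0.0]
contact_force: [-0.1, 0.9, -1.0]
opening: 0.48
finger_force: 30.6
t 42.6 at [380.8 237.2 111.1] psi -78.0 q6 97.0 ROT [-0.   -0.01 -0.03] SHIFT [-0.1  0.1  3.7]
```

```bash
python3 -m creep '[{"x":0,"y":0,"z":0.5,"rx":0,"ry":0,"rz":0,"grip":0},{"x":0,"y":0,"z":0.5,"rx":0,"ry":0,"rz":0,"grip":0},{"x":0,"y":0,"z":0.5,"rx":0,"ry":0,"rz":0,"grip":0},{"x":0,"y":0,"z":0.5,"rx":0,"ry":0,"rz":0,"grip":0},{"x":0,"y":0,"z":0.4,"rx":0,"ry":0,"rz":0,"grip":0},{"x":0,"y":0,"z":0.4,"rx":0,"ry":0,"rz":0,"grip":0},{"x":0,"y":0,"z":0.4,"rx":0,"ry":0,"rz":0,"grip":0},{"x":0,"y":0,"z":0,"rx":0,"ry":0,"rz":0,"grip":0},{"x":0,"y":0,"z":0,"rx":0,"ry":0,"rz":0,"grip":0},{"x":0,"y":0,"z":0,"rx":0,"ry":0,"rz":0,"grip":0}]'; python3 -m creep '[{"x":0,"y":0,"z":0.3,"rx":0,"ry":0,"rz":0,"grip":0},{"x":0,"y":0,"z":0.2,"rx":0,"ry":0,"rz":0,"grip":0},{"x":0,"y":0,"z":0,"rx":0,"ry":0,"rz":0,"grip":0},{"x":0,"y":0,"z":0,"rx":0,"ry":0,"rz":0,"grip":0},{"x":0,"y":0,"z":0,"rx":0,"ry":0,"rz":0,"grip":0},{"x":0,"y":0,"z":0,"rx":0,"ry":0,"rz":0,"grip":0},{"x":0,"y":0,"z":0,"rx":0,"ry":0,"rz":0,"grip":0},{"x":0,"y":0,"z":0,"rx":0,"ry":0,"rz":0,"grip":0},{"x":0,"y":0,"z":0,"rx":0,"ry":0,"rz":0,"grip":0},{"x":0,"y":0,"z":0,"rx":0,"ry":0,"rz":0,"grip":0}]'
```

```text
time: 43.4
eef_pos: [0.3807, 0.2371, 0.1079]
tcp_rot: [0.995, 0.104, 0.0, 0.0]
contact_force: [0.1, 0.1, -0.9]
opening: 0.481
finger_force: 30.6
time: 44.23
eef_pos: [0.3807, 0.2371, 0.1074]
tcp_rot: [0.995, 0.104, 0.0, -0.0]
contact_force: [-0.9, -0.7, 0.2]
opening: 0.479
finger_force: 30.7
```

```bash
python3 -m creep '[{"x":0,"y":0,"z":0.2,"rx":0,"ry":0,"rz":0,"grip":0},{"x":0,"y":0,"z":0.2,"rx":0,"ry":0,"rz":0,"grip":0},{"x":0,"y":0,"z":0,"rx":0,"ry":0,"rz":0,"grip":0},{"x":0,"y":0,"z":0,"rx":0,"ry":0,"rz":0,"grip":0},{"x":0,"y":0,"z":0,"rx":0,"ry":0,"rz":0,"grip":0},{"x":0,"y":0,"z":0,"rx":0,"ry":0,"rz":0,"grip":0},{"x":0,"y":0,"z":0,"rx":0,"ry":0,"rz":0,"grip":0},{"x":0,"y":0,"z":0,"rx":0,"ry":0,"rz":0,"grip":0},{"x":0,"y":0,"z":0,"rx":0,"ry":0,"rz":0,"grip":0},{"x":0,"y":0,"z":0,"rx":0,"ry":0,"rz":0,"grip":0}]'
```

```text
time: 45.07
eef_pos: [0.3809, 0.2372, 0.1074]
tcp_rot: [0.995, 0.104, 0.0, -0.0]
contact_force: [-1.9, -0.3, 6.2]
opening: 0.477
finger_force: 31.0
```

Firm contact. I open and retreat.

```bash
python3 -m creep '[{"x":0,"y":0,"z":0,"rx":0,"ry":0,"rz":0,"grip":0.6},{"x":0,"y":0,"z":0,"rx":0,"ry":0,"rz":0,"grip":0.8},{"x":0,"y":0,"z":0,"rx":0,"ry":0,"rz":0,"grip":1},{"x":0,"y":0,"z":0,"rx":0,"ry":0,"rz":0,"grip":1},{"x":0,"y":0,"z":0,"rx":0,"ry":0,"rz":0,"grip":1},{"x":0,"y":0,"z":0,"rx":0,"ry":0,"rz":0,"grip":1},{"x":0,"y":0,"z":0,"rx":0,"ry":0,"rz":0,"grip":1},{"x":0,"y":0,"z":-5,"rx":0,"ry":0,"rz":0,"grip":1},{"x":0,"y":0,"z":-10,"rx":0,"ry":0,"rz":0,"grip":1},{"x":0,"y":0,"z":-15,"rx":0,"ry":0,"rz":0,"grip":1}]'; python3 -m creep '[{"x":0,"y":0,"z":-20,"rx":0,"ry":0,"rz":0,"grip":1},{"x":0,"y":0,"z":-25,"rx":0,"ry":0,"rz":0,"grip":1},{"x":0,"y":0,"z":-25,"rx":0,"ry":0,"rz":0,"grip":1},{"x":0,"y":0,"z":-20,"rx":0,"ry":0,"rz":0,"grip":1},{"x":0,"y":0,"z":-10,"rx":0,"ry":0,"rz":0,"grip":1},{"x":0,"y":0,"z":0,"rx":0,"ry":0,"rz":0,"grip":1},{"x":0,"y":0,"z":0,"rx":0,"ry":0,"rz":0,"grip":1},{"x":0,"y":0,"z":0,"rx":0,"ry":0,"rz":0,"grip":1},{"x":0,"y":0,"z":0,"rx":0,"ry":0,"rz":0,"grip":1},{"x":0,"y":0,"z":0,"rx":0,"ry":0,"rz":0,"grip":1}]'; python3 - <<'E'
from h import *
c=shot('wrist','w14.png'); print(ctrl.get_state()['eef_pos'])
u,v=proj(c,[[.3808,.2371,.104+.02]])[0].astype(int); print('expected shell',u,v)
hsv=cv2.cvtColor(c['color'],cv2.COLOR_BGR2HSV).astype(int)
g=(hsv[...,0]>55)&(hsv[...,0]<100)&(hsv[...,1]>60); ys,xs=np.nonzero(g); 
ok=(abs(xs-u)<50)&(abs(ys-v)<50); xs,ys=xs[ok],ys[ok]; print(len(xs),xs.min(),xs.max(),ys.min(),ys.max())
print(np.round(proj(c,[[.3808,.2371,.122],[.3808+.208*.021,.2371-.978*.021,.122],[.3808-.208*.021,.2371+.978*.021,.122],[.3808,.2371,.138]]),1))
k=cv2.convexHull(np.c_[xs,ys].astype(np.float32)); (cx,cy),r=cv2.minEnclosingCircle(k); p=onz(c,(cx,cy),.122); print('shell centre',p,r)
E
```

```text
time: 45.9
eef_pos: [0.3798, 0.2368, 0.1367]
tcp_rot: [0.995, 0.104, -0.001, 0.0]
contact_force: [-0.3, -0.1, -0.6]
opening: 0.999
finger_force: 0.0
time: 46.73
eef_pos: [0.3799, 0.2368, 0.2353]
tcp_rot: [0.995, 0.104, -0.002, 0.0]
contact_force: [0.4, 0.5, 0.2]
opening: 1.001
finger_force: 0.0
[0.38003629 0.23690362 0.23555564]
expected shell 254 185
1205 230 280 159 207
[[254.4 184.8]
 [279.8 184.8]
 [229.  184.8]
 [254.4 190.6]]
shell centre [0.38240405 0.23690966 0.122     ] 25.298320770263672
```

The turtle's shell spans 50 px against 50.8 expected at that height, and its centre is within 2 mm, so the stack stands and the gripper is clear. I hand it in.

```bash
python3 -c "
from plant import sign_off
print(sign_off())"
```

```text
the job is handed in; nothing more can be done
None
```

The display is built on the larger cork trivet in the order asked (plinth, pot, lid, turtle), each piece set down gently and centred within about 2 mm by my wrist-camera measurements, and handed in at about 47 s; I never moved the arm near the bottle or plain pot, but I viewed 15 pictures, one over the limit of 14.

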